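# Tip the seal blanks out of the skip into the tray

### The arm

A 6-joint arm with a two-finger parallel gripper is mounted at the origin on the work surface. World frame = base frame: x ahead of the robot, y to its left, z up, the work surface at z = 0. Lengths are in m, angles in rad, forces in N, time in s.
With the tool pointing down it reaches from about 0.425 to 0.95 m from the base axis. Payload 3.5 kg.
Tool frame: the origin (TCP) lies on the mounting face of the last link; the fingertips stand 173 mm ahead of it and the grasp point (between the pads) lies 155 mm ahead of it; z points along the fingers, x is the direction in which the jaws open and shut, and the axes are right-handed (so a half turn about z gives the same grasp; the last joint's range is limited). The gripper opens to 85 mm and grips with 20 to 120 N. Pads are 22 mm wide; open, the fingers measure 114 mm over their backs; the gripper's body (76 mm by 85 mm) begins 54 mm behind the grasp point. The pads swing forward as they close: fully open they stand 13 mm farther back than shut.
Start: joints at [1.125, 0.286, 1.577, -0, 1.279, -0.15], TCP at [0.197, 0.646, 0.405] pointing down, gripper open.
Joint ranges: [-2.77, 2.77], [-0.9, 2.22], [0.21, 2.48], [-1.53, 4.67], [0.24, 2.81], [-2.84, 2.84]. Speed limits (rad/s): [2.79, 2.79, 3.14, 3.14, 3.14, 3.14].

### API

Orientations are given as a unit quaternion [x, y, z, w].
In Python, from plant import get_state, read_camera, sign_off gives the robot as it stands.
- The arm moves only by the shell command python3 -m jog 'ROWS' [FORCE]. ROWS is JSON, a list of rows, each an object of numbers: "grip": the closure, from 0 (fully open) to 1 (shut); "x", "y", "z": the shift along the tool's x, y, z in mm; "rx", "ry", "rz": the turn, a rotation vector about the tool's x, y, z in degrees. A call has 1 to 8 rows; each row shifts and turns the commanded pose from where the row before left it, along the tool's axes as they then stand; what a row does not reach is not made up. A row lasts 1/12 s, in which the tool goes at most 41.7 mm and 7.16 degrees, less where a joint would pass 70% of its speed; a pose out of reach is approached as far as the arm can. A call with a gripper value outside its range is refused whole. The fingers move at their own pace and stop on an object; FORCE is the grip in N (left out, the last holds). Time passes only in rows, so rows that do not move let the fingers close. It gives the time, the measured TCP pose, the force and the opening at its end, in the units of the state.
- get_state(): the state, without advancing time (a new reading comes with each control period).
- read_camera(name): name is "scene" or "top" or "wrist"; returns a dict with "frame" (384x512x3 uint8, red, green, blue), "intrinsics" (3x3 intrinsics, pixels), "R" (3x3) and "t" (3): a world point X has camera coordinates R X + t. Camera axes: x right, y down, z forward; pixel columns grow to the right and rows downward; lengths in m; the calibration is good to about 2 mm. A picture is of the moment at which its call begins. There is no depth.
- sign_off(): hands the job in, once; it reports no verdict.
The state is a dict: "time": time; "qpos": joint angles; "dq": joint speeds; "joint_efforts": joint torques, N m; "eef_pos": TCP position; "tcp_rot": TCP orientation; "contact_force": force on the tool from outside, world axes, zero at the start; "wrist_torque": the same for the moment, N m; "opening": opening from 0.0 (shut) to 1.0 (fully open).
Only numpy, scipy, OpenCV 4.12 (cv2) and the standard library are available. Lean on these libraries where they do the work, as an engineer would, in place of code of your own. Each camera call takes 0.05 s, during which the arm holds its last target.

### The job

Push the white enamel tray squarely up against the foot of the tipping skip, then push the skip's lever over, past its detent, so that the skip dumps all four resin seals into the tray. Then ease the skip back upright, keeping hold of its weight so that it never swings back freely, press it until it snaps fully home, and let go. Leave the tray in place with the four seals in it and leave the other things on the table alone.

Things in the scene. Friction and masses are not known exactly. Their poses are not given: they have to be found in the camera images.
- stand: Fixed dark steel stand of the tipping skip. Origin on the table below the axle; x along the axle (away from the robot), y the way the skip dumps (towards the robot's left), z up. Foot plate 164 mm wide, 8 thick, from y = -110 to +12 mm; the tray is pushed against its front edge (y = +12). Two 112 mm high posts at x = -75 to -67 and 67 to 75, y = -24 to 12 mm.
- axle (a point): The middle of the skip's axle, 95 mm above the stand's origin. The axle runs along the stand's x.
- skip (a joint): Tilt of the skip about the axle, rad: 0 = upright, fully home on its stop; it grows as the top goes over towards the stand's +y; 1.6 = fully dumped, on its stop. Balance is near 0.85 rad: past that the skip (0.5 kg) falls by itself to the nearer side, swinging freely unless it is held back.
- detent (a point): Spring plunger of the detent on the stand's far side; it acts from 0 to about 0.35 rad of tilt. Starting the skip from home takes about 6 to 9 N level push at the lever's grip. Coming back, its own weight leaves it resting on the detent at about 0.3 rad: it must be pressed on (a few N) until it snaps home to 0.
- chute_tip (a point): Middle of the lip of the skip's chute. The skip is an aluminium scoop 124 mm wide with 4 mm walls. From the axle, when home: floor from y = -98 to +10 mm, its top 8 mm up; rear wall and cheeks reach 68 mm up; in front the chute rises at 35 degrees to this lip (y = 45, z = 31 mm). Dumped, the lip is about 46 mm below the axle, above the tray's rim.
- skip_grip (a point): Middle of the round, freely turning wooden grip on the skip's lever, robot's side: 14 mm thick, along the axle, 52 mm long (26 each way), open at the robot's end, 100 mm from the axle line. At tilt q it is at x = -110, y = 100 sin(q - 0.8), z = 95 + 100 cos(q - 0.8) mm in the stand's frame: leaning back when home, forward when dumped. Flat lever arm at x = -84 to -78 mm.
- tray: Loose white enamel tray, 220 mm (its x) by 180 mm (its y) and 35 mm high, walls and floor 4 mm, 0.4 kg. Origin at the centre of its underside. It starts 45 to 85 mm short of the stand, on its +y side; its y axis points roughly along the stand's y. Pushed home its near long wall touches the front edge of the stand's foot, so its origin is 102 mm along the stand's y.
- seal0_mid (a point): Centre of resin seal blank 1 of four (alike), 22 x 22 x 60 mm, about 35 g, lying in the skip at the start with its length along the stand's y.
- seal1_mid (a point): Centre of resin seal blank 2 of four (alike), 22 x 22 x 60 mm, about 35 g, lying in the skip at the start with its length along the stand's y.
- seal2_mid (a point): Centre of resin seal blank 3 of four (alike), 22 x 22 x 60 mm, about 35 g, lying in the skip at the start with its length along the stand's y.
- seal3_mid (a point): Centre of resin seal blank 4 of four (alike), 22 x 22 x 60 mm, about 35 g, lying in the skip at the start with its length along the stand's y.
- brush_pot: Bystander: green glass brush pot, 80 mm across, 110 mm high; origin at the centre of its underside.
- paste_jar: Bystander: squat white porcelain paste jar with a lid, 64 mm across, 50 mm high; origin at the centre of its underside.
- whetstone: Bystander: grey whetstone 50 x 150 x 22 mm lying flat behind the skip; origin at the centre of its underside.
- spare_seal: Bystander: one pale stone seal standing upright, 26 x 26 x 65 mm, beyond the skip; origin at the centre of its underside.
- water_cup: Bystander: small blue porcelain water cup, 56 mm across, 35 mm high, on the robot's left; origin at the centre of its underside.
- seal_brush: Bystander: small brush, 150 mm long, lying on the table on the robot's side; its x axis runs along it.
Mind the look-alikes: they are no part of the job. What is shaped like the part that bears seal3_mid but green is not meant.

How it is judged:
By the outcome, as a careful person would: the job done as asked, in the order asked, and still so for the second after the job is handed in, with the robot touching nothing.
It also fails if it takes over 64 s, if anything falls off the work surface, if the arm or the gripper's body presses on something with over 40 N, if the wrist force passes 120 N, or if a joint passes its speed limit or range.

## Working session

There is one attempt and no reset: what is moved stays moved. The work goes in short steps, Python scripts to look and compute and a shell command to move; the robot and the scene stay as the last step left them, time stands still between calls to the robot, and variables do not carry over. Pictures are saved under pics/ and viewed, and the job is handed in when it is done.

```bash
ls; mkdir -p pics; python3 - <<'E'
from plant import get_state, read_camera
import cv2
s=get_state();print(s)
for n in ["scene","top","wrist"]:
    c=read_camera(n);cv2.imwrite(f"pics/{n}0.png",c["frame"][:,:,::-1]);print(n,c["intrinsics"],c["R"],c["t"])
E
```

```text
pics
{'time': 0.0, 'qpos': array([ 1.12500130e+00,  2.87175601e-01,  1.57820968e+00,  6.68569409e-06,
        1.27860901e+00, -1.49995625e-01]), 'dq': array([-0.00078274,  0.00010019, -0.00179709, -0.00214509, -0.000212  ,
       -0.00047377]), 'joint_efforts': array([-6.15532590e-04, -4.05992460e+01, -2.92620081e+01, -1.21905368e-04,
        6.01638603e-03, -1.40364712e-06]), 'eef_pos': array([0.19662   , 0.6454554 , 0.40332237]), 'tcp_rot': array([ 8.03587149e-01,  5.95185897e-01, -1.06242714e-03,  5.59660774e-04]), 'contact_force': array([-0.58165605, -0.1709388 ,  0.19468856]), 'wrist_torque': array([-0.01973629, -0.00634314, -0.03579772]), 'opening': 0.9990133654256949}
scene [[498.46246444   0.         257.26148872]
 [  0.         498.46246444 189.82387316]
 [  0.           0.           1.        ]] [[-0.84033377  0.54205316  0.00418635]
 [ 0.46302372  0.72178901 -0.51442167]
 [-0.28186555 -0.43034752 -0.85752716]] [ 0.41043268 -0.22769328  1.91369249]
top [[389.14992153   0.         260.51388673]
 [  0.         389.14992153 194.28258813]
 [  0.           0.           1.        ]] [[ 9.37264412e-03 -9.99955432e-01  1.13448796e-03]
 [-9.89215885e-01 -9.43780627e-03 -1.46160392e-01]
 [ 1.46164585e-01  2.47655827e-04 -9.89260255e-01]] [0.05401336 0.5391104  1.11188753]
wrist [[340.15342203   0.         256.30437157]
 [  0.         340.15342203 195.08869525]
 [  0.           0.           1.        ]] [[ 0.29306053  0.95608931 -0.00295751]
 [ 0.92024171 -0.28123068  0.27214795]
 [ 0.25936601 -0.08247745 -0.96225087]] [-0.67163746 -0.03459963  0.37906624]
```

View pics/scene0.png

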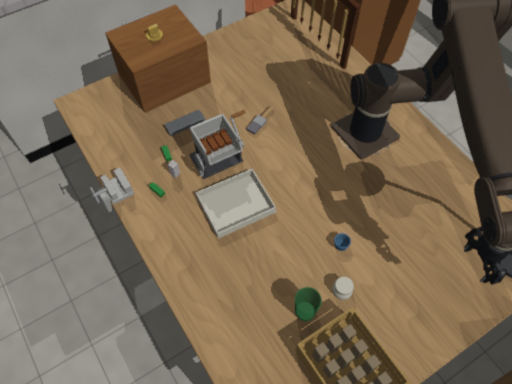

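View pics/top0.png

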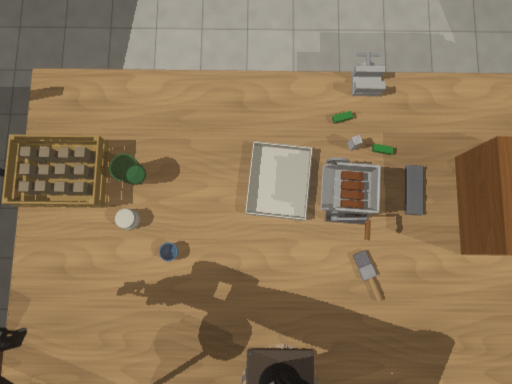

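View pics/wrist0.png

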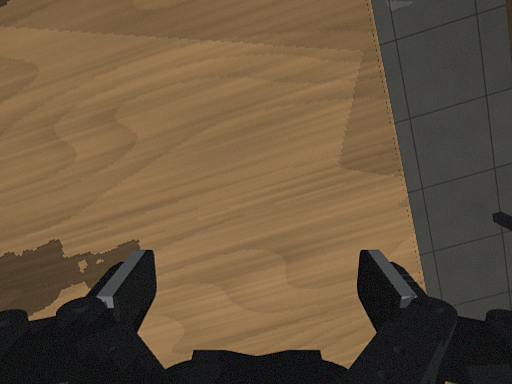

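The top view shows the tray at about (280,181), the skip at (350,188) with four red-brown seals, and the wooden grip at (368,230). The look-alikes are green blanks at (343,117) and (383,149), plus the pale spare seal at (356,142). I'll zoom in next.

```bash
cat > h.py <<'E'
import numpy as np, cv2
from plant import get_state, read_camera
def ray(c,u,v):
    K,R,t=c["intrinsics"],np.array(c["R"]),np.array(c["t"])
    d=R.T@np.linalg.solve(K,[u,v,1.]); o=-R.T@t
    return o,d
def onz(c,u,v,z):
    o,d=ray(c,u,v); return o+d*(z-o[2])/d[2]
def proj(c,X):
    p=c["intrinsics"]@(np.array(c["R"])@np.array(X)+c["t"]); return p[:2]/p[2]
def crop(c,x0,y0,w,h,s,name):
    cv2.imwrite("pics/"+name,cv2.resize(c["frame"][y0:y0+h,x0:x0+w,::-1],None,fx=s,fy=s,interpolation=cv2.INTER_CUBIC))
E
python3 - <<'E'
from h import *
c=read_camera("top");crop(c,235,100,200,150,4,"topc.png")
np.save("top0.npy",c,allow_pickle=True)
c=read_camera("scene");crop(c,140,90,150,150,4,"scenec.png")
np.save("scene0.npy",c,allow_pickle=True)
E
```

```text
(no output)
```

View pics/topc.png

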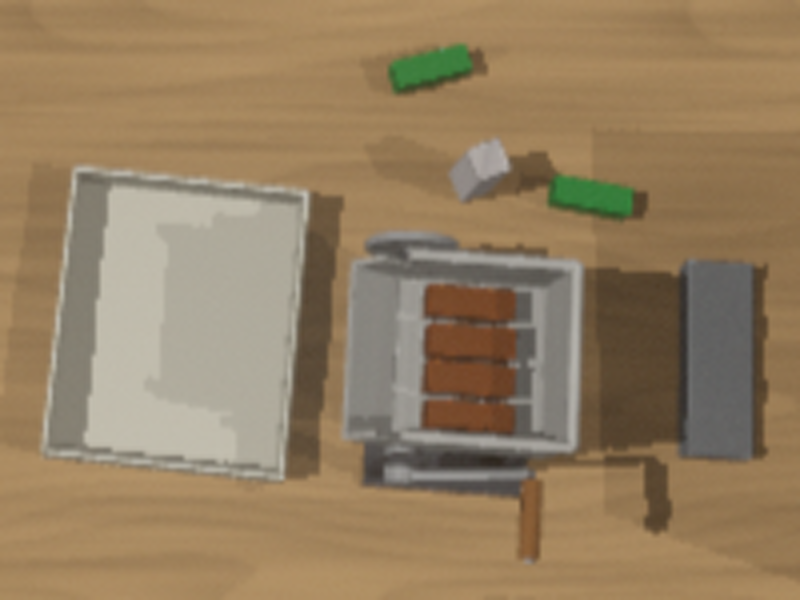

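View pics/scenec.png

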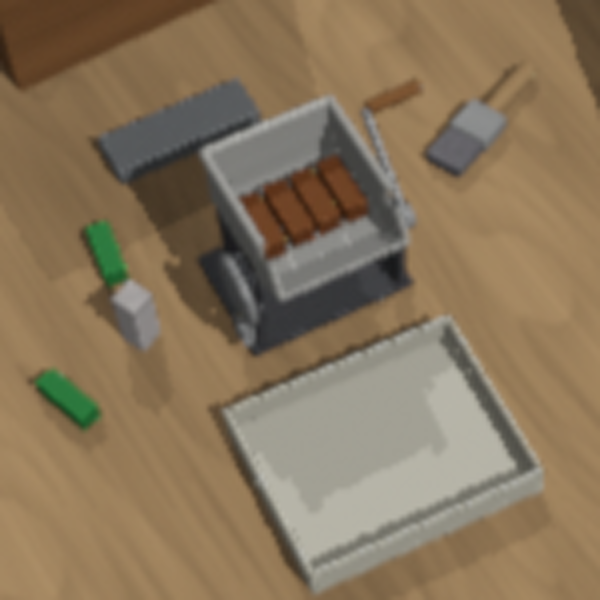

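```bash
python3 - <<'E'
from h import *
c=np.load("top0.npy",allow_pickle=True).item()
f=lambda x,y,z:onz(c,235+(x+.5)/4-.5,100+(y+.5)/4-.5,z)
def P(n,x,y,z): p=f(x,y,z); print(n,np.round(p*1000,1)); return p
T=[P("tray",*q,.035) for q in[(76,168),(310,190),(284,480),(43,456)]]
print([np.linalg.norm(T[i]-T[(i+1)%4])*1000 for i in range(4)])
ctr=sum(T)/4; 
yv=(T[0]-T[1])+(T[3]-T[2]); print("tray ctr",ctr,"y-yaw deg from +y",np.degrees(np.arctan2(-yv[0],yv[1])))
xv=(T[0]-T[3])+(T[1]-T[2]); print("xyaw",np.degrees(np.arctan2(xv[1],xv[0])))
R=[P("rear",*q,.163) for q in[(582,261),(579,452)]]
d=R[0]-R[1];print(np.linalg.norm(d),"yaw",np.degrees(np.arctan2(d[1],d[0])))
G=[P("grip",*q,.1647) for q in[(531,481),(528,561)]]
d=G[0]-G[1];print(np.linalg.norm(d),"yaw",np.degrees(np.arctan2(d[1],d[0])))
L=[P("lip",*q,.126) for q in[(352,260),(345,440)]]
d=L[0]-L[1];print(np.linalg.norm(d),"yaw",np.degrees(np.arctan2(d[1],d[0])))
P("post foot near",365,486,.008)
s=np.load("scene0.npy",allow_pickle=True).item()
g=lambda x,y,z:onz(s,140+(x+.5)/4-.5,90+(y+.5)/4-.5,z)
for n,x,y,z in[("grip in",368,106,.1647),("grip out",419,87,.1647),("lip far",281,298,.126),("lip near",408,243,.126),("tray near",450,318,.035),("tray nearfront",542,470,.035),("tray far back",223,410,.035),("tray farfront",313,578,.035),("rear far",203,155,.163),("rear near",333,98,.163),("foot far front",255,352,.008),("foot near front",410,282,.008)]:
    print(n,np.round(g(x,y,z)*1000,1))
for z,(n,(x,y)) in zip([.11,.05,.035,.022],{"pot":(123-235,168-100),"jar":(126-235,218-100),"cup":(169-235,251-100),"whet":(414-235,190-100)}.items()):
    print(n,np.round(onz(c,235+x,100+y,z)*1000))
E
```

```text
tray [700.4  81.5  35. ]
tray [685.  -95.7  35. ]
tray [465.1 -74.3  35. ]
tray [481.2 103.2  35. ]
[np.float64(177.85459456341457), np.float64(220.8578924126907), np.float64(178.28371691853692), np.float64(220.30753715920244)]
tray ctr [0.58291538 0.00367246 0.035     ] y-yaw deg from +y -5.071419683680123
xyaw -5.598500106190065
rear [ 602.7 -259.4  163. ]
rear [ 474.7 -252.9  163. ]
0.12817431548066696 yaw -2.9143003657253512
grip [ 455.2 -220.4  164.7]
grip [ 403.4 -216.8  164.7]
0.052012745828147945 yaw -3.9012252528423
lip [ 610.4 -111.9  126. ]
lip [ 485.2 -105.4  126. ]
0.12533337707435763 yaw -2.97520253269482
post foot near [ 463.4 -138.4    8. ]
grip in [ 456.4 -215.7  164.7]
grip out [ 407.7 -209.8  164.7]
lip far [ 610.5 -106.3  126. ]
lip near [490.4 -96.7 126. ]
tray near [469.6 -63.2  35. ]
tray nearfront [486.9 109.8  35. ]
tray far back [686.6 -89.   35. ]
tray farfront [702.8  92.2  35. ]
rear far [ 602.9 -247.2  163. ]
rear near [ 476.8 -241.   163. ]
foot far front [ 627.3 -142.     8. ]
foot near front [ 469.9 -131.4    8. ]
pot [599. 445. 110.]
jar [464. 449.  50.]
cup [370. 324.  35.]
whet [ 559. -403.   22.]
```

The choice is clear. The red-brown blanks inside the skip, at top px (351,176) to (351,204), are the job. The green ones at (343,117) and (383,149) and the pale one at (356,142) stay put. Tray geometry checks out at 220x178. The scene camera disagrees with the top camera by about 8 mm in y, so I'll check against the gripper itself. First I'll move over to the tray's far side.

```bash
cat >> h.py <<'E'
from scipy.spatial.transform import Rotation as Ro
def st():
    s=get_state();return s,np.array(s["eef_pos"])*1000,Ro.from_quat(s["tcp_rot"]).as_matrix()
def go(x=None,y=None,z=None,yaw=None):
    s,p,R=st(); t=np.array([p[i] if v is None else v for i,v in enumerate((x,y,z))])
    a=np.degrees(np.arctan2(R[1,0],R[0,0]))
    print("t %.2f tcp"%s["time"],np.round(p,1),"yaw %.1f"%a,"z",np.round(R[:,2],3),"F",np.round(s["contact_force"],1),"op %.2f"%s["opening"])
    print("tool delta",np.round(R.T@(t-p),1),"" if yaw is None else "rz %.1f"%(a-yaw))
E
python3 -m jog '[{"x":-23,"y":34},{"x":-23,"y":34},{"x":-23,"y":34},{"x":-23,"y":34},{"x":-23,"y":34},{"x":-23,"y":34},{"x":-23,"y":34},{"x":-23,"y":34}]'
python3 -m jog '[{"x":-23,"y":34},{"x":-23,"y":34},{"x":-23,"y":34},{"x":-23,"y":34},{"x":-23,"y":34},{"x":-23,"y":34},{"rz":-6.7},{"rz":-6.7}]'
python3 - <<'E'
from h import *
go(730,-8,300,85)
c=read_camera("wrist");crop(c,0,0,512,384,1.5,"w1.png")
np.save("w1.npy",c,allow_pickle=True)
c=read_camera("top");crop(c,135,50,300,225,2.6,"t1.png")
E
```

```text
t 0.25 tcp [196.7 645.6 404.1] yaw 73.1 z [-0.    -0.001 -1.   ] F [ 0.1 -0.4  1.4] op 1.00
tool delta [-469.6  700.7  104.5] rz -11.9$[0]: bad value
$[0]: bad value
```

View pics/w1.png

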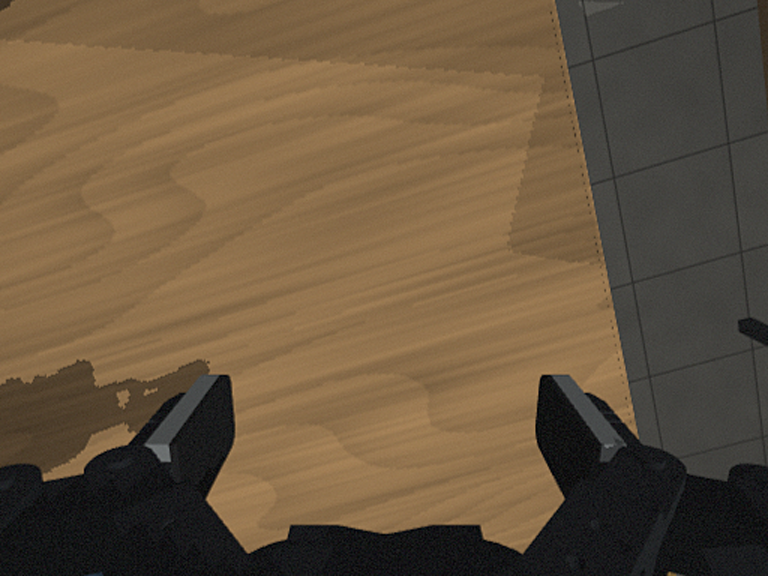

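View pics/t1.png

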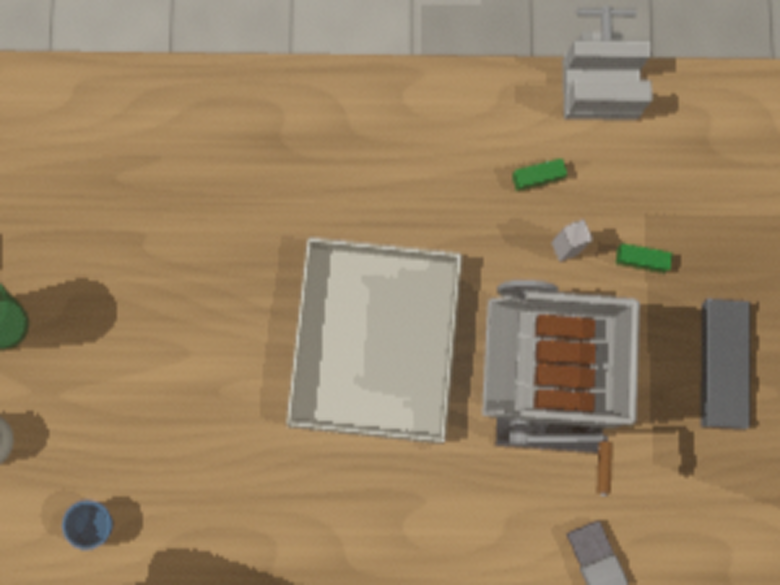

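The arm didn't move because the rows were refused. They probably need every key, including grip.

```bash
python3 -m jog '[{"grip":0,"x":-23,"y":34,"z":0,"rx":0,"ry":0,"rz":0},{"grip":0,"x":-23,"y":34,"z":0,"rx":0,"ry":0,"rz":0},{"grip":0,"x":-23,"y":34,"z":0,"rx":0,"ry":0,"rz":0},{"grip":0,"x":-23,"y":34,"z":0,"rx":0,"ry":0,"rz":0},{"grip":0,"x":-23,"y":34,"z":0,"rx":0,"ry":0,"rz":0},{"grip":0,"x":-23,"y":34,"z":0,"rx":0,"ry":0,"rz":0},{"grip":0,"x":-23,"y":34,"z":0,"rx":0,"ry":0,"rz":0},{"grip":0,"x":-23,"y":34,"z":0,"rx":0,"ry":0,"rz":0}]'
```

```text
time: 1.02
eef_pos: [0.404, 0.3887, 0.405]
tcp_rot: [0.804, 0.595, 0.0, 0.0]
contact_force: [0.5, 0.2, -1.5]
opening: 1.001
```

```bash
python3 -m jog '[{"grip":0,"x":-23,"y":34},{"grip":0,"x":-23,"y":34},{"grip":0,"x":-23,"y":34},{"grip":0,"x":-23,"y":34},{"grip":0,"x":-23,"y":34},{"grip":0,"x":-23,"y":34},{"grip":0,"rz":-6},{"grip":0,"rz":-6}]'
python3 - <<'E'
from h import *
go(730,-8,300,85)
c=read_camera("wrist");crop(c,0,0,512,384,1.5,"w2.png")
np.save("w2.npy",c,allow_pickle=True)
c=read_camera("top");crop(c,135,50,300,225,2.6,"t2.png")
np.save("t2.npy",c,allow_pickle=True)
E
```

```text
t 1.02 tcp [404.  388.7 405. ] yaw 73.1 z [ 0.001  0.    -1.   ] F [ 0.5  0.2 -1.5] op 1.00
tool delta [-284.6  427.3  105. ] rz -11.9$[0]: bad value
```

View pics/w2.png

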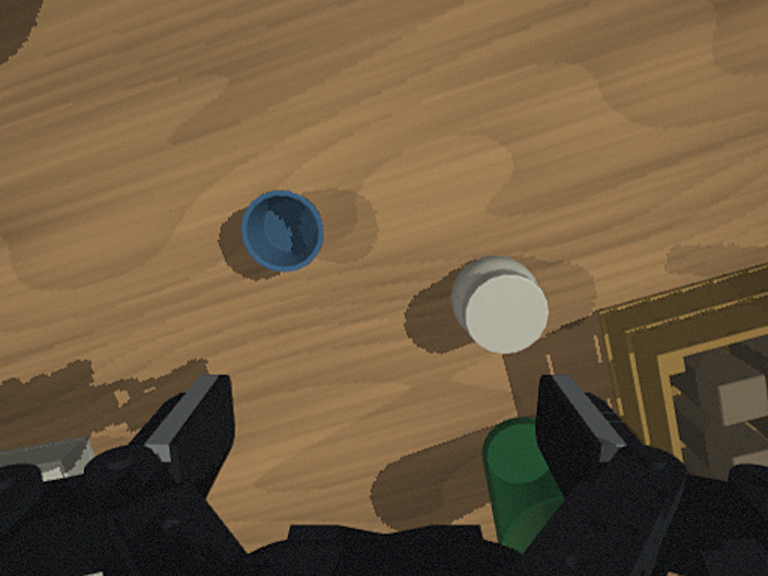

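View pics/t2.png

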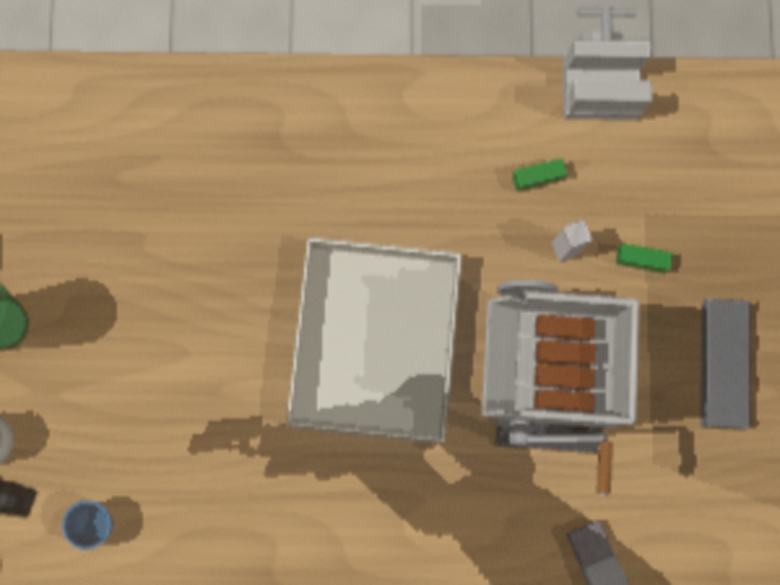

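```bash
python3 -m jog '[{"grip":0,"x":-33,"y":25,"z":0,"rx":0,"ry":0,"rz":0},{"grip":0,"x":-33,"y":25,"z":0,"rx":0,"ry":0,"rz":0},{"grip":0,"x":-33,"y":25,"z":0,"rx":0,"ry":0,"rz":0},{"grip":0,"x":-33,"y":25,"z":0,"rx":0,"ry":0,"rz":0},{"grip":0,"x":-33,"y":25,"z":0,"rx":0,"ry":0,"rz":0},{"grip":0,"x":-33,"y":25,"z":0,"rx":0,"ry":0,"rz":0},{"grip":0,"x":-33,"y":25,"z":0,"rx":0,"ry":0,"rz":0},{"grip":0,"x":-33,"y":25,"z":0,"rx":0,"ry":0,"rz":0}]'
python3 -m jog '[{"grip":0,"x":-6,"y":38,"z":5,"rx":0,"ry":0,"rz":0},{"grip":0,"x":-6,"y":38,"z":5,"rx":0,"ry":0,"rz":0},{"grip":0,"x":-6,"y":38,"z":5,"rx":0,"ry":0,"rz":0},{"grip":0,"x":-6,"y":38,"z":5,"rx":0,"ry":0,"rz":0},{"grip":0,"x":-6,"y":38,"z":5,"rx":0,"ry":0,"rz":0},{"grip":0,"x":0,"y":38,"z":5,"rx":0,"ry":0,"rz":-6},{"grip":0,"x":0,"y":10,"z":5,"rx":0,"ry":0,"rz":-6},{"grip":0,"x":0,"y":0,"z":0,"rx":0,"ry":0,"rz":0}]'
python3 - <<'E'
from h import *
go(730,-8,300,85)
c=read_camera("wrist");crop(c,0,0,512,384,1.5,"w3.png")
np.save("w3.npy",c,allow_pickle=True)
c=read_camera("top");crop(c,135,50,300,225,2.6,"t3.png")
np.save("t3.npy",c,allow_pickle=True)
E
```

```text
time: 1.78
eef_pos: [0.5178, 0.0783, 0.4051]
tcp_rot: [0.803, 0.595, 0.0, 0.0]
contact_force: [-0.3, 0.3, 0.6]
opening: 0.997
time: 2.45
eef_pos: [0.7386, -0.018, 0.3667]
tcp_rot: [0.737, 0.676, -0.001, -0.001]
contact_force: [-0.8, 0.1, 0.1]
opening: 1.001
t 2.45 tcp [738.6 -18.  366.7] yaw 85.1 z [-0.003  0.001 -1.   ] F [-0.8  0.1  0.1] op 1.00
tool delta [ 9.2 -9.3 66.7] rz 0.1
```

View pics/w3.png

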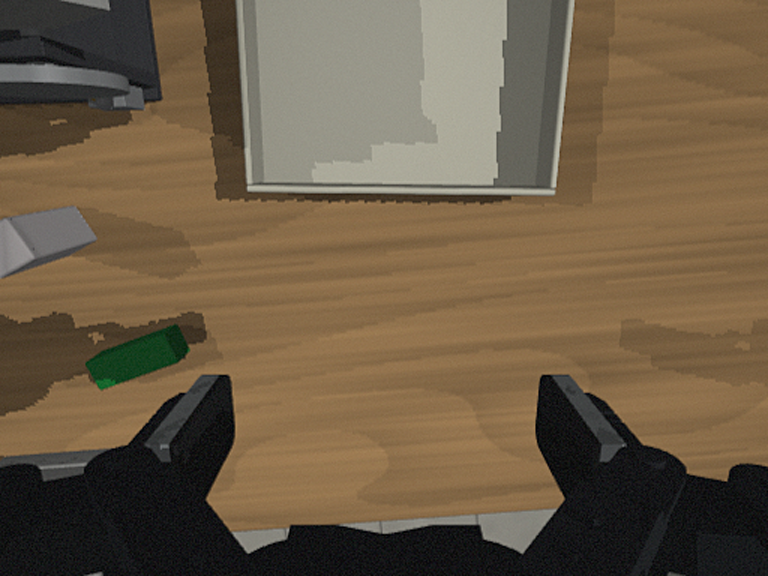

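View pics/t3.png

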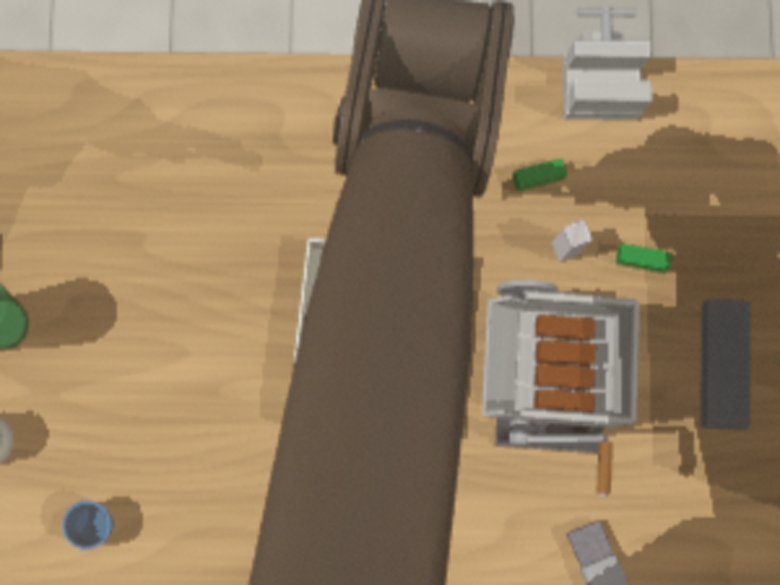

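The wrist view shows the tray's far rim, with corners at (247,191) and (555,193) in the 1.5x picture. The foot plate's far front corner is at (159,100), and a green look-alike is at (137,357).

```bash
python3 - <<'E'
from h import *
c=np.load("w3.npy",allow_pickle=True).item()
g=lambda x,y,z:np.round(onz(c,(x+.5)/1.5-.5,(y+.5)/1.5-.5,z)*1000,1)
print("far rim",g(247,191,.035),g(555,193,.035),"rim edges",g(237,0,.035),g(575,0,.035))
print("foot far corner",g(160,100,.008), "green near corner",g(188,347,.0))
print("foot edge",g(151,0,.008))
for X in[(.73,-.05,.2)]:print(proj(c,X))
R=c["R"];print("campos",-np.array(R).T@c["t"])
E
```

```text
far rim [685.4 -95.6  35. ] [702.   82.2  35. ] rim edges [586.9 -85.1  35. ] [602.4  92.4  35. ]
foot far corner [ 628.9 -146.6    8. ] green near corner [ 790.6 -163.7    0. ]
foot edge [ 575.2 -140.7    8. ]
[185.90195616 251.39893187]
campos [ 0.66952536 -0.01402312  0.33560784]
```

Wrist and top agree within 1 mm for the tray corners and the foot, so I trust those. The stand is at about (545,-154) mm with yaw about -3°. The tray is about 30 mm off laterally, 58 mm short, and turned about -2.4° relative to the stand. I'll nudge it sideways first.

```bash
python3 -m jog '[{"grip":0,"x":3,"y":-3,"z":39,"rx":0,"ry":0,"rz":0},{"grip":0,"x":3,"y":-3,"z":39,"rx":0,"ry":0,"rz":0},{"grip":0,"x":3,"y":-3,"z":39,"rx":0,"ry":0,"rz":0},{"grip":0,"x":0,"y":0,"z":39,"rx":0,"ry":0,"rz":0},{"grip":0,"x":0,"y":0,"z":30,"rx":0,"ry":0,"rz":0},{"grip":0,"x":0,"y":0,"z":9,"rx":0,"ry":0,"rz":0},{"grip":0,"x":0,"y":-8,"z":0,"rx":0,"ry":0,"rz":0},{"grip":0,"x":0,"y":-8,"z":0,"rx":0,"ry":0,"rz":0}]'
python3 - <<'E'
from h import *
go(676,-4,172,85)
c=read_camera("wrist");crop(c,0,0,512,384,1.5,"w4.png")
np.save("w4.npy",c,allow_pickle=True)
E
```

```text
time: 3.22
eef_pos: [0.7125, -0.0059, 0.1767]
tcp_rot: [0.737, 0.676, 0.001, 0.001]
contact_force: [0.4, -0.4, 0.9]
opening: 0.999
t 3.22 tcp [712.5  -5.9 176.7] yaw 85.0 z [ 0.002 -0.    -1.   ] F [ 0.4 -0.4  0.9] op 1.00
tool delta [ -1.3 -36.6   4.6] rz 0.0
```

View pics/w4.png

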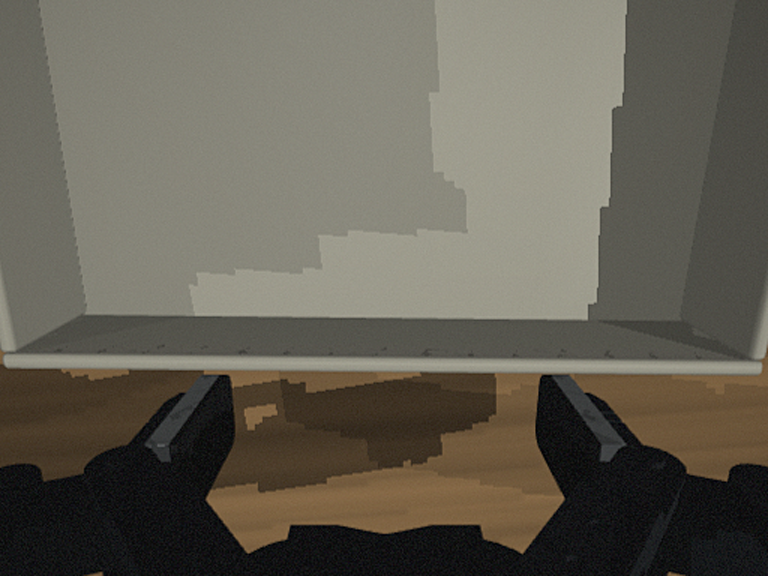

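The fingers stand just behind the far wall (rim at row 363), centred on it. Pushing sideways now.

```bash
python3 -m jog '[{"grip":0,"x":0,"y":-6,"z":2,"rx":0,"ry":0,"rz":0},{"grip":0,"x":0,"y":-6,"z":0,"rx":0,"ry":0,"rz":0},{"grip":0,"x":0,"y":-6,"z":0,"rx":0,"ry":0,"rz":0},{"grip":0,"x":0,"y":-6,"z":0,"rx":0,"ry":0,"rz":0},{"grip":0,"x":0,"y":-6,"z":0,"rx":0,"ry":0,"rz":0},{"grip":0,"x":0,"y":-4,"z":0,"rx":0,"ry":0,"rz":0},{"grip":0,"x":0,"y":0,"z":0,"rx":0,"ry":0,"rz":0}]'
python3 - <<'E'
from h import *
go(676,-4,172,85)
c=read_camera("wrist");crop(c,0,0,512,384,1.5,"w5.png")
np.save("w5.npy",c,allow_pickle=True)
E
```

```text
time: 3.85
eef_pos: [0.678, -0.0034, 0.1727]
tcp_rot: [0.737, 0.676, -0.0, -0.0]
contact_force: [1.8, -0.1, 0.3]
opening: 0.998
t 3.85 tcp [678.   -3.4 172.7] yaw 85.1 z [-0.001 -0.    -1.   ] F [ 1.8 -0.1  0.3] op 1.00
tool delta [-0.8 -1.9  0.7] rz 0.1
```

View pics/w5.png

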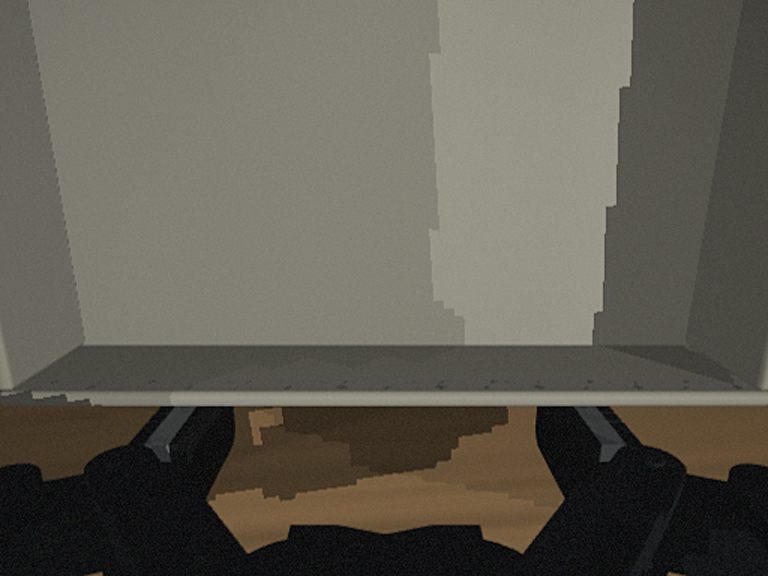

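Both fingers are flush on the wall and the tray has moved about 27 mm. Backing off, lifting, and turning to go round to the +y side.

```bash
python3 -m jog '[{"grip":0,"x":0,"y":15,"z":0,"rx":0,"ry":0,"rz":0},{"grip":0,"x":0,"y":5,"z":-40,"rx":0,"ry":0,"rz":0},{"grip":0,"x":0,"y":0,"z":-40,"rx":0,"ry":0,"rz":0},{"grip":0,"x":0,"y":0,"z":0,"rx":0,"ry":0,"rz":7.1},{"grip":0,"x":0,"y":0,"z":0,"rx":0,"ry":0,"rz":7.1},{"grip":0,"x":0,"y":0,"z":0,"rx":0,"ry":0,"rz":7.1},{"grip":0,"x":0,"y":0,"z":0,"rx":0,"ry":0,"rz":7.1},{"grip":0,"x":0,"y":0,"z":0,"rx":0,"ry":0,"rz":7.1}]'
python3 -m jog '[{"grip":0,"x":0,"y":0,"z":0,"rx":0,"ry":0,"rz":7.1},{"grip":0,"x":0,"y":0,"z":0,"rx":0,"ry":0,"rz":7.1},{"grip":0,"x":0,"y":0,"z":0,"rx":0,"ry":0,"rz":7.1},{"grip":0,"x":0,"y":0,"z":0,"rx":0,"ry":0,"rz":7.1},{"grip":0,"x":0,"y":0,"z":0,"rx":0,"ry":0,"rz":7.1},{"grip":0,"x":0,"y":0,"z":0,"rx":0,"ry":0,"rz":7.1},{"grip":0,"x":0,"y":0,"z":0,"rx":0,"ry":0,"rz":7.1},{"grip":0,"x":0,"y":0,"z":0,"rx":0,"ry":0,"rz":2.8}]'
python3 - <<'E'
from h import *
go(558,145,172,-3)
E
```

```text
time: 4.57
eef_pos: [0.6978, -0.005, 0.2507]
tcp_rot: [0.909, 0.416, -0.002, -0.001]
contact_force: [-0.4, 0.6, -0.7]
opening: 1.0
time: 5.23
eef_pos: [0.6978, -0.0051, 0.2507]
tcp_rot: [1.0, -0.028, -0.003, -0.0]
contact_force: [-0.3, -0.4, -0.6]
opening: 1.0
t 5.23 tcp [697.8  -5.1 250.7] yaw -3.2 z [-0.006  0.001 -1.   ] F [-0.3 -0.4 -0.6] op 1.00
tool delta [-147.6 -141.9   79.5] rz -0.2
```

```bash
python3 -m jog '[{"grip":0,"x":-20,"y":-28,"z":0,"rx":0,"ry":0,"rz":0},{"grip":0,"x":-26,"y":-28,"z":0,"rx":0,"ry":0,"rz":0},{"grip":0,"x":-26,"y":-29,"z":0,"rx":0,"ry":0,"rz":0},{"grip":0,"x":-26,"y":-29,"z":0,"rx":0,"ry":0,"rz":0},{"grip":0,"x":-26,"y":-28,"z":0,"rx":0,"ry":0,"rz":0},{"grip":0,"x":-24,"y":0,"z":15,"rx":0,"ry":0,"rz":0},{"grip":0,"x":0,"y":0,"z":35,"rx":0,"ry":0,"rz":0},{"grip":0,"x":0,"y":0,"z":29,"rx":0,"ry":0,"rz":0}]'
python3 -m jog '[{"grip":0,"x":0,"y":10,"z":0,"rx":0,"ry":0,"rz":0},{"grip":0,"x":0,"y":9,"z":0,"rx":0,"ry":0,"rz":0},{"grip":0,"x":0,"y":0,"z":0,"rx":0,"ry":0,"rz":0}]'
python3 - <<'E'
from h import *
go(558,145,172,-3)
c=read_camera("top");crop(c,235,100,200,150,4,"t6.png")
np.save("t6.npy",c,allow_pickle=True)
E
```

```text
time: 5.9
eef_pos: [0.5559, 0.1453, 0.1722]
tcp_rot: [1.0, -0.025, -0.002, 0.0]
contact_force: [0.3, 0.2, 0.0]
opening: 0.999
time: 6.15
eef_pos: [0.5576, 0.1236, 0.1741]
tcp_rot: [1.0, -0.026, -0.0, 0.0]
contact_force: [0.1, 0.2, 0.7]
opening: 0.997
t 6.15 tcp [557.6 123.6 174.1] yaw -3.0 z [-0.001 -0.001 -1.   ] F [0.1 0.2 0.7] op 1.00
tool delta [ -0.7 -21.4   2.1] rz -0.0
```

View pics/t6.png

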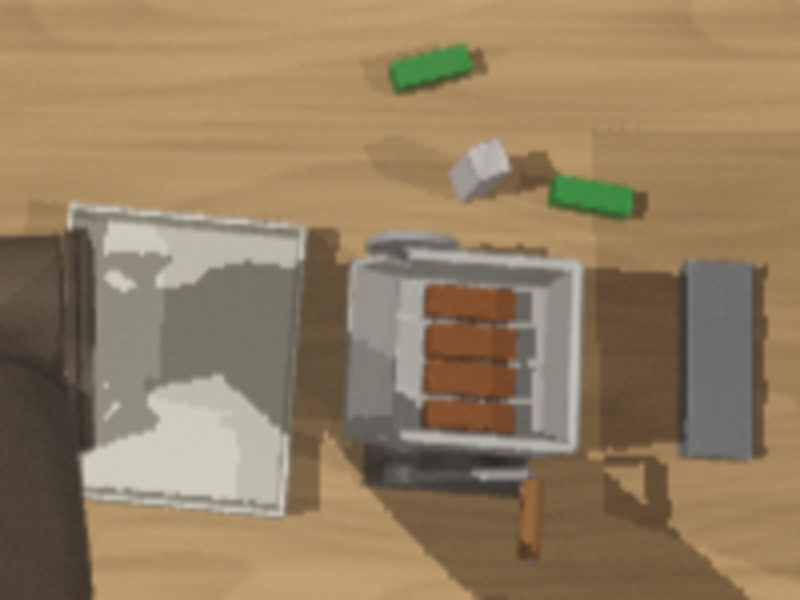

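```bash
python3 -m jog '[{"grip":0,"x":0,"y":7,"z":2,"rx":0,"ry":0,"rz":0},{"grip":0,"x":0,"y":7,"z":0,"rx":0,"ry":0,"rz":0},{"grip":0,"x":0,"y":7,"z":0,"rx":0,"ry":0,"rz":0},{"grip":0,"x":0,"y":7,"z":0,"rx":0,"ry":0,"rz":0},{"grip":0,"x":0,"y":7,"z":0,"rx":0,"ry":0,"rz":0},{"grip":0,"x":0,"y":7,"z":0,"rx":0,"ry":0,"rz":0},{"grip":0,"x":0,"y":7,"z":0,"rx":0,"ry":0,"rz":0},{"grip":0,"x":0,"y":7,"z":0,"rx":0,"ry":0,"rz":0}]'
python3 - <<'E'
from h import *
go(558,49,172,-3)
c=read_camera("top");crop(c,235,100,200,150,4,"t7.png")
np.save("t7.npy",c,allow_pickle=True)
E
```

```text
time: 6.87
eef_pos: [0.5545, 0.0687, 0.172]
tcp_rot: [1.0, -0.026, 0.0, -0.0]
contact_force: [-0.1, 3.2, 3.0]
opening: 0.998
t 6.87 tcp [554.5  68.7 172. ] yaw -2.9 z [ 0.001  0.    -1.   ] F [-0.1  3.2  3. ] op 1.00
tool delta [ 4.5 19.5  0. ] rz 0.1
```

View pics/t7.png

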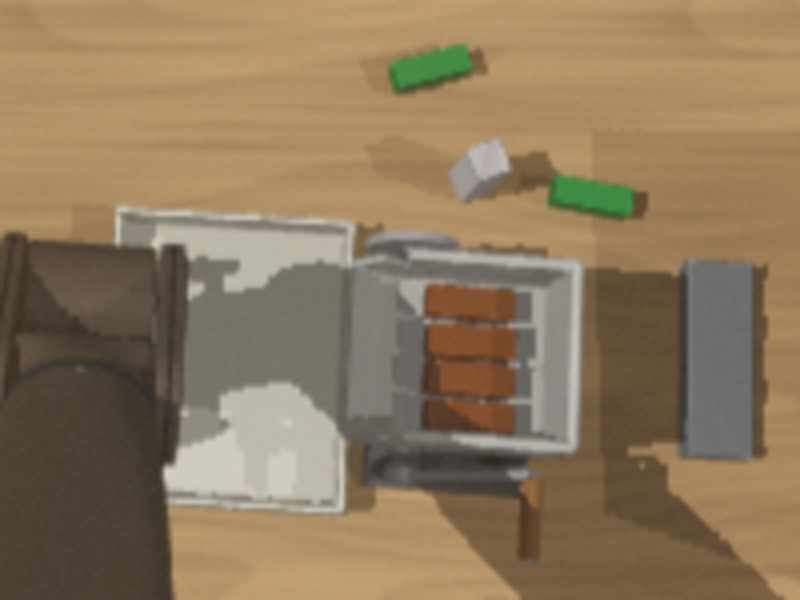

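Pushing works: the tray's near edge is at about (350,222) to (343,512), with the foot edge at x≈366 in this crop. About 18 mm remain, so I'll push slowly.

```bash
python3 -m jog '[{"grip":0,"x":0,"y":4,"z":0,"rx":0,"ry":0,"rz":0},{"grip":0,"x":0,"y":4,"z":0,"rx":0,"ry":0,"rz":0},{"grip":0,"x":0,"y":3,"z":0,"rx":0,"ry":0,"rz":0},{"grip":0,"x":0,"y":2,"z":0,"rx":0,"ry":0,"rz":0},{"grip":0,"x":0,"y":2,"z":0,"rx":0,"ry":0,"rz":0},{"grip":0,"x":0,"y":0,"z":0,"rx":0,"ry":0,"rz":0}]'
python3 -m jog '[{"grip":0,"x":0,"y":1,"z":0,"rx":0,"ry":0,"rz":0},{"grip":0,"x":0,"y":1,"z":0,"rx":0,"ry":0,"rz":0}]'
```

```text
time: 7.42
eef_pos: [0.5535, 0.0541, 0.1716]
tcp_rot: [1.0, -0.026, -0.0, 0.0]
contact_force: [0.0, 0.8, -0.2]
opening: 1.0
time: 7.58
eef_pos: [0.5534, 0.0524, 0.1716]
tcp_rot: [1.0, -0.026, -0.0, -0.0]
contact_force: [-0.1, 3.0, 1.1]
opening: 1.0
```

```bash
python3 -m jog '[{"grip":0,"x":0,"y":1,"z":0,"rx":0,"ry":0,"rz":0},{"grip":0,"x":0,"y":1,"z":0,"rx":0,"ry":0,"rz":0}]'
python3 -m jog '[{"grip":0,"x":0,"y":1,"z":0,"rx":0,"ry":0,"rz":0},{"grip":0,"x":0,"y":1,"z":0,"rx":0,"ry":0,"rz":0}]'
```

```text
time: 7.75
eef_pos: [0.5533, 0.0505, 0.1716]
tcp_rot: [1.0, -0.026, -0.0, -0.0]
contact_force: [1.4, 6.8, -1.4]
opening: 0.995
time: 7.92
eef_pos: [0.5536, 0.0495, 0.1718]
tcp_rot: [1.0, -0.028, 0.001, -0.002]
contact_force: [4.3, 12.9, -0.0]
opening: 1.001
```

```bash
python3 - <<'E'
from h import *
go(558,49,172,-3)
c=read_camera("top");crop(c,235,100,200,150,4,"t8.png")
E
```

```text
t 7.92 tcp [553.6  49.5 171.8] yaw -3.2 z [ 0.002  0.004 -1.   ] F [ 4.3 12.9 -0. ] op 1.00
tool delta [ 4.4  0.3 -0.2] rz -0.2
```

View pics/t8.png

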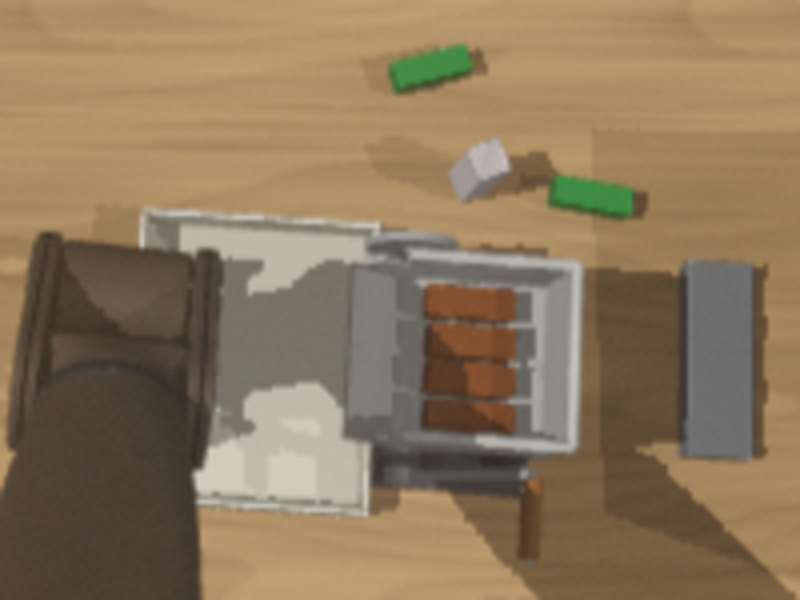

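```bash
python3 -m jog '[{"grip":0,"x":0,"y":1,"z":0,"rx":0,"ry":0,"rz":0},{"grip":0,"x":0,"y":0,"z":0,"rx":0,"ry":0,"rz":0}]'
python3 -m jog '[{"grip":0,"x":0,"y":-8,"z":0,"rx":0,"ry":0,"rz":0},{"grip":0,"x":0,"y":-14,"z":0,"rx":0,"ry":0,"rz":0},{"grip":0,"x":0,"y":0,"z":-40,"rx":0,"ry":0,"rz":0},{"grip":0,"x":0,"y":0,"z":-40,"rx":0,"ry":0,"rz":0},{"grip":0,"x":0,"y":0,"z":-41,"rx":0,"ry":0,"rz":-7.1},{"grip":0,"x":0,"y":0,"z":-41,"rx":0,"ry":0,"rz":-7.1},{"grip":0,"x":0,"y":0,"z":-40,"rx":0,"ry":0,"rz":-7.1},{"grip":0,"x":0,"y":0,"z":0,"rx":0,"ry":0,"rz":-7.1}]'
python3 -m jog '[{"grip":0,"x":0,"y":-38,"z":0,"rx":0,"ry":0,"rz":-7.1},{"grip":0,"x":0,"y":-38,"z":0,"rx":0,"ry":0,"rz":-7.1},{"grip":0,"x":0,"y":-38,"z":0,"rx":0,"ry":0,"rz":-7.1},{"grip":0,"x":0,"y":-38,"z":0,"rx":0,"ry":0,"rz":-7.1},{"grip":0,"x":0,"y":0,"z":0,"rx":0,"ry":0,"rz":-7.1},{"grip":0,"x":0,"y":0,"z":0,"rx":0,"ry":0,"rz":-7.1},{"grip":0,"x":0,"y":0,"z":0,"rx":0,"ry":0,"rz":-7.1},{"grip":0,"x":0,"y":0,"z":0,"rx":0,"ry":0,"rz":-7.1}]'
python3 - <<'E'
from h import *
go(428,-218,373,87)
c=read_camera("wrist");crop(c,0,0,512,384,1.5,"w9.png")
c=read_camera("top");crop(c,235,100,200,150,4,"t9.png")
np.save("t9.npy",c,allow_pickle=True)
E
```

```text
time: 8.13
eef_pos: [0.5538, 0.0492, 0.172]
tcp_rot: [1.0, -0.028, 0.002, -0.003]
contact_force: [4.9, 13.4, -1.5]
opening: 1.0
time: 8.8
eef_pos: [0.5563, 0.069, 0.3843]
tcp_rot: [0.975, 0.223, 0.008, 0.003]
contact_force: [1.1, -0.5, 1.5]
opening: 1.0
time: 9.47
eef_pos: [0.4653, 0.1909, 0.3734]
tcp_rot: [0.751, 0.66, -0.001, 0.001]
contact_force: [-0.6, 0.9, 0.6]
opening: 1.001
t 9.47 tcp [465.3 190.9 373.4] yaw 82.7 z [-0.    -0.002 -1.   ] F [-0.6  0.9  0.6] op 1.00
tool delta [-410.4   15.3    1.2] rz -4.3
```

View pics/t9.png

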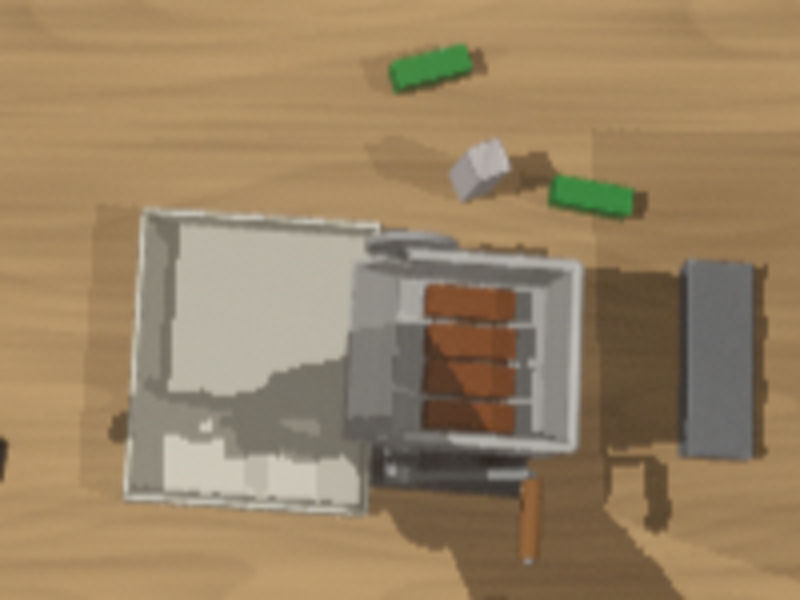

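```bash
python3 - <<'E'
from h import *
c=np.load("t9.npy",allow_pickle=True).item()
f=lambda x,y,z:onz(c,235+(x+.5)/4-.5,100+(y+.5)/4-.5,z)*1000
A,B,C=f(143,208,.035),f(369,517,.035),f(124,498,.035)
D=f(382,224,.035)
print(A,B,C,D,"ctr",(A+B)/2,(C+D)/2)
x=A-C;print("xyaw",np.degrees(np.arctan2(x[1],x[0])),np.linalg.norm(x)); x=D-B;print(np.degrees(np.arctan2(x[1],x[0])),np.linalg.norm(x))
ctr=(A+B+C+D)/4
for yw in(-3,-3.5):
  r=np.radians(yw);d=(ctr-[545,-154,35])[:2];print(yw,d@[np.cos(r),np.sin(r)],d@[-np.sin(r),np.cos(r)])
E
```

```text
[669.7474822   30.55290197  35.        ] [ 438.55673924 -136.47194481   35.        ] [450.78299755  43.26566914  35.        ] [ 659.09543253 -149.70297172   35.        ] ctr [554.15211072 -52.95952142  35.        ] [554.93921504 -53.21865129  35.        ]
xyaw -3.322781504015571 219.33321678969475
-3.433295211225457 220.93522876947523
-3 4.2513117215175535 101.27220013656947
-3.5 3.367394395103744 101.30544322415611
```

The tray is home: its origin is 101.3 mm along the stand's y (102 expected), 4 mm off laterally, and within 0.5° of square. Next I'll move over the lever's grip.

```bash
python3 -m jog '[{"grip":0,"x":0,"y":0,"z":0,"rx":0,"ry":0,"rz":-4},{"grip":0,"x":-40,"y":0,"z":0,"rx":0,"ry":0,"rz":0},{"grip":0,"x":-40,"y":0,"z":0,"rx":0,"ry":0,"rz":0},{"grip":0,"x":-40,"y":0,"z":0,"rx":0,"ry":0,"rz":0},{"grip":0,"x":-40,"y":0,"z":0,"rx":0,"ry":0,"rz":0},{"grip":0,"x":-40,"y":0,"z":0,"rx":0,"ry":0,"rz":0},{"grip":0,"x":-40,"y":0,"z":0,"rx":0,"ry":0,"rz":0},{"grip":0,"x":-40,"y":0,"z":0,"rx":0,"ry":0,"rz":0}]'
python3 - <<'E'
from h import *
go(428,-219,373,86.7)
E
```

```text
time: 10.23
eef_pos: [0.4466, -0.0905, 0.3738]
tcp_rot: [0.731, 0.682, -0.0, 0.0]
contact_force: [1.6, 0.3, -0.2]
opening: 0.998
t 10.23 tcp [446.6 -90.5 373.8] yaw 86.0 z [-0.    -0.001 -1.   ] F [ 1.6  0.3 -0.2] op 1.00
tool delta [-129.5   -9.6    0.9] rz -0.7
```

```bash
python3 -m jog '[{"grip":0,"x":-40,"y":-3,"z":0,"rx":0,"ry":0,"rz":-0.7},{"grip":0,"x":-40,"y":-3,"z":0,"rx":0,"ry":0,"rz":0},{"grip":0,"x":-30,"y":-3,"z":0,"rx":0,"ry":0,"rz":0},{"grip":0,"x":-10,"y":0,"z":0,"rx":0,"ry":0,"rz":0},{"grip":0,"x":0,"y":0,"z":0,"rx":0,"ry":0,"rz":0}]'
python3 - <<'E'
from h import *
go(428,-219,320,86.7)
c=read_camera("wrist");crop(c,0,0,512,384,1.5,"w10.png");np.save("w10.npy",c,allow_pickle=True)
E
```

```text
time: 10.65
eef_pos: [0.431, -0.2099, 0.3736]
tcp_rot: [0.728, 0.686, -0.0, -0.0]
contact_force: [-0.1, 1.3, 0.1]
opening: 1.0
t 10.65 tcp [ 431.  -209.9  373.6] yaw 86.6 z [-0.001 -0.    -1.   ] F [-0.1  1.3  0.1] op 1.00
tool delta [-9.2 -2.5 53.6] rz -0.1
```

View pics/w10.png

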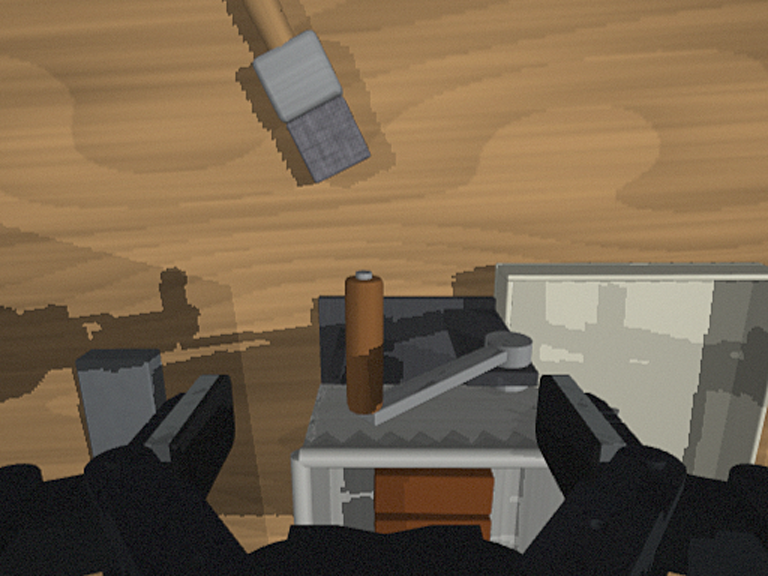

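The grip is seen centred at (364,343), its open end at (364,272), with the lever arm behind it.

```bash
python3 - <<'E'
from h import *
c=np.load("w10.npy",allow_pickle=True).item()
g=lambda x,y,z:np.round(onz(c,(x+.5)/1.5-.5,(y+.5)/1.5-.5,z)*1000,1)
print(g(365,280,.17),g(366,408,.17), "sides mid",g(346,345,.165),g(383,345,.165))
E
```

```text
[ 405.4 -217.4  170. ] [ 454.8 -220.6  170. ] sides mid [ 431.1 -226.6  165. ] [ 431.9 -212.8  165. ]
```

```bash
python3 -m jog '[{"grip":0,"x":-9,"y":-3,"z":20,"rx":0,"ry":0,"rz":0},{"grip":0,"x":0,"y":0,"z":20,"rx":0,"ry":0,"rz":0},{"grip":0,"x":0,"y":0,"z":13,"rx":0,"ry":0,"rz":0},{"grip":0,"x":0,"y":0,"z":0,"rx":0,"ry":0,"rz":0}]' 20
python3 - <<'E'
from h import *
go(427,-219.5,320,86.5)
E
```

```text
time: 11.03
eef_pos: [0.4273, -0.2141, 0.3172]
tcp_rot: [0.725, 0.688, -0.0, -0.004]
contact_force: [-0.3, -0.7, -0.1]
opening: 1.002
t 11.03 tcp [ 427.3 -214.1  317.2] yaw 87.0 z [-0.006  0.005 -1.   ] F [-0.3 -0.7 -0.1] op 1.00
tool delta [-5.4 -0.1 -2.8] rz 0.5
```

```bash
python3 -m jog '[{"grip":0,"x":0,"y":0,"z":0,"rx":0,"ry":0,"rz":0},{"grip":0,"x":0,"y":0,"z":0,"rx":0,"ry":0,"rz":0}]' 20
python3 - <<'E'
from h import *
go(427,-219.5,320,86.5)
print(st()[0]["qpos"])
E
```

```text
time: 11.2
eef_pos: [0.4286, -0.2157, 0.3216]
tcp_rot: [0.725, 0.688, 0.0, 0.001]
contact_force: [-0.1, -0.1, 0.5]
opening: 1.002
t 11.20 tcp [ 428.6 -215.7  321.6] yaw 87.0 z [ 0.001 -0.001 -1.   ] F [-0.1 -0.1  0.5] op 1.00
tool delta [-3.9 -1.4  1.6] rz 0.5
[-6.78090454e-01 -6.33533944e-02  2.11867343e+00  7.61035359e-05
  1.08510893e+00 -2.19693379e+00]
```

```bash
python3 -m jog '[{"grip":0.5,"x":-4,"y":-1,"z":1,"rx":0,"ry":0,"rz":0.4},{"grip":0.5,"x":0,"y":0,"z":0,"rx":0,"ry":0,"rz":0},{"grip":0.5,"x":0,"y":0,"z":0,"rx":0,"ry":0,"rz":0},{"grip":0.5,"x":0,"y":0,"z":0,"rx":0,"ry":0,"rz":0},{"grip":0.5,"x":0,"y":0,"z":0,"rx":0,"ry":0,"rz":0}]' 20
python3 - <<'E'
from h import *
go(427,-219.5,320,86.5)
c=read_camera("wrist");crop(c,0,0,512,384,1.5,"w11.png");np.save("w11.npy",c,allow_pickle=True)
E
```

```text
time: 11.62
eef_pos: [0.4268, -0.2206, 0.3201]
tcp_rot: [0.728, 0.685, 0.0, 0.0]
contact_force: [1.0, 0.2, -0.0]
opening: 0.497
t 11.62 tcp [ 426.8 -220.6  320.1] yaw 86.5 z [ 0. -0. -1.] F [ 1.   0.2 -0. ] op 0.50
tool delta [1.1 0.1 0.1] rz 0.0
```

View pics/w11.png

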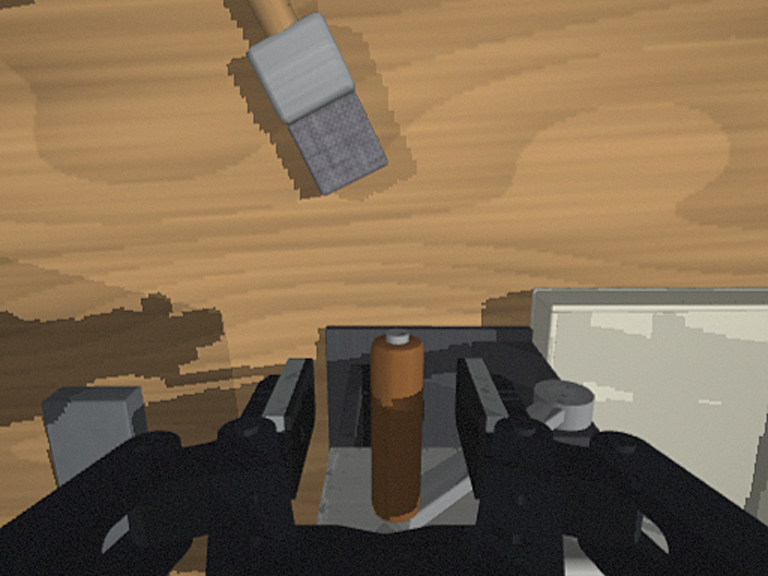

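The grip sits between the pads. Closing gently.

```bash
python3 -m jog '[{"grip":0.75,"x":1.5,"y":0,"z":0,"rx":0,"ry":0,"rz":0},{"grip":0.75,"x":0,"y":0,"z":0,"rx":0,"ry":0,"rz":0},{"grip":0.75,"x":0,"y":0,"z":0,"rx":0,"ry":0,"rz":0},{"grip":1,"x":0,"y":0,"z":0,"rx":0,"ry":0,"rz":0},{"grip":1,"x":0,"y":0,"z":0,"rx":0,"ry":0,"rz":0},{"grip":1,"x":0,"y":0,"z":0,"rx":0,"ry":0,"rz":0},{"grip":1,"x":0,"y":0,"z":0,"rx":0,"ry":0,"rz":0}]' 20
python3 - <<'E'
from h import *
go(427,-219.5,320,86.5)
E
```

```text
time: 12.25
eef_pos: [0.427, -0.2182, 0.3197]
tcp_rot: [0.728, 0.685, 0.001, -0.001]
contact_force: [-0.4, 4.6, 1.7]
opening: 0.155
t 12.25 tcp [ 427.  -218.2  319.7] yaw 86.5 z [-0.     0.003 -1.   ] F [-0.4  4.6  1.7] op 0.15
tool delta [-1.3  0.1 -0.4] rz 0.0
```

Holding the grip (opening 13 mm, skip pressed on its stop). Working out the arc increments.

```bash
python3 -c "
import numpy as np
q=np.arange(0,1.61,.05);y=100*np.sin(q-.8);z=100*np.cos(q-.8)
for i in range(32):print('%.2f x %.1f z %.1f'%(q[i+1],y[i+1]-y[i],z[i]-z[i+1]),end=' | ')"
```

```text
0.05 x 3.6 z -3.5 | 0.10 x 3.7 z -3.3 | 0.15 x 3.9 z -3.1 | 0.20 x 4.1 z -2.9 | 0.25 x 4.2 z -2.7 | 0.30 x 4.3 z -2.5 | 0.35 x 4.4 z -2.3 | 0.40 x 4.6 z -2.1 | 0.45 x 4.7 z -1.8 | 0.50 x 4.7 z -1.6 | 0.55 x 4.8 z -1.4 | 0.60 x 4.9 z -1.1 | 0.65 x 4.9 z -0.9 | 0.70 x 5.0 z -0.6 | 0.75 x 5.0 z -0.4 | 0.80 x 5.0 z -0.1 | 0.85 x 5.0 z 0.1 | 0.90 x 5.0 z 0.4 | 0.95 x 5.0 z 0.6 | 1.00 x 4.9 z 0.9 | 1.05 x 4.9 z 1.1 | 1.10 x 4.8 z 1.4 | 1.15 x 4.7 z 1.6 | 1.20 x 4.7 z 1.8 | 1.25 x 4.6 z 2.1 | 1.30 x 4.4 z 2.3 | 1.35 x 4.3 z 2.5 | 1.40 x 4.2 z 2.7 | 1.45 x 4.1 z 2.9 | 1.50 x 3.9 z 3.1 | 1.55 x 3.7 z 3.3 | 1.60 x 3.6 z 3.5 |
```

```bash
python3 -m jog '[{"grip":1,"x":3.6,"y":0,"z":-3.5,"rx":0,"ry":0,"rz":0},{"grip":1,"x":3.7,"y":0,"z":-3.3,"rx":0,"ry":0,"rz":0},{"grip":1,"x":3.9,"y":0,"z":-3.1,"rx":0,"ry":0,"rz":0},{"grip":1,"x":4.1,"y":0,"z":-2.9,"rx":0,"ry":0,"rz":0}]' 20
python3 -m jog '[{"grip":1,"x":4.2,"y":0,"z":-2.7,"rx":0,"ry":0,"rz":0},{"grip":1,"x":4.3,"y":0,"z":-2.5,"rx":0,"ry":0,"rz":0},{"grip":1,"x":4.4,"y":0,"z":-2.3,"rx":0,"ry":0,"rz":0},{"grip":1,"x":4.6,"y":0,"z":-2.1,"rx":0,"ry":0,"rz":0}]' 20
python3 - <<'E'
from h import *
go()
c=read_camera("wrist");crop(c,0,0,512,384,1.5,"w12.png")
E
```

```text
time: 12.58
eef_pos: [0.4278, -0.2033, 0.3321]
tcp_rot: [0.728, 0.685, 0.0, -0.0]
contact_force: [3.6, -0.2, -6.4]
opening: 0.156
time: 12.92
eef_pos: [0.4289, -0.1855, 0.342]
tcp_rot: [0.728, 0.686, 0.0, -0.0]
contact_force: [4.5, 1.4, -8.5]
opening: 0.155
t 12.92 tcp [ 428.9 -185.5  342. ] yaw 86.6 z [ 0.     0.001 -1.   ] F [ 4.5  1.4 -8.5] op 0.16
tool delta [0. 0. 0.]
```

View pics/w12.png

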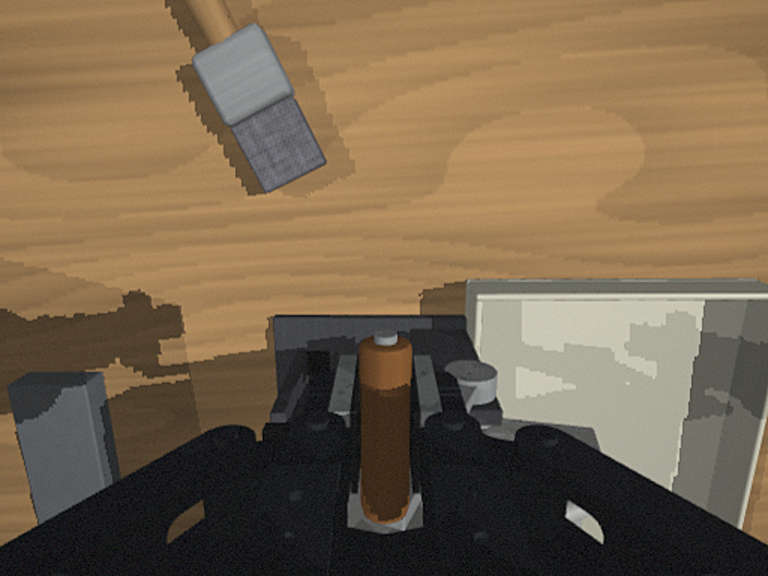

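The grip is held and passing the detent, with forces under 10 N. Continuing.

```bash
python3 -m jog '[{"grip":1,"x":4.7,"y":0,"z":-1.8,"rx":0,"ry":0,"rz":0},{"grip":1,"x":4.7,"y":0,"z":-1.6,"rx":0,"ry":0,"rz":0},{"grip":1,"x":4.8,"y":0,"z":-1.4,"rx":0,"ry":0,"rz":0},{"grip":1,"x":4.9,"y":0,"z":-1.1,"rx":0,"ry":0,"rz":0},{"grip":1,"x":4.9,"y":0,"z":-0.9,"rx":0,"ry":0,"rz":0},{"grip":1,"x":5,"y":0,"z":-0.6,"rx":0,"ry":0,"rz":0},{"grip":1,"x":5,"y":0,"z":-0.4,"rx":0,"ry":0,"rz":0},{"grip":1,"x":5,"y":0,"z":-0.1,"rx":0,"ry":0,"rz":0}]' 20
python3 - <<'E'
from h import *
go(429,-145,351)
c=read_camera("top");crop(c,235,100,200,150,4,"t13.png")
E
```

```text
time: 13.63
eef_pos: [0.4313, -0.147, 0.3502]
tcp_rot: [0.728, 0.686, -0.0, 0.0]
contact_force: [5.6, -1.2, -9.1]
opening: 0.154
t 13.63 tcp [ 431.3 -147.   350.2] yaw 86.6 z [ 0.    -0.001 -1.   ] F [ 5.6 -1.2 -9.1] op 0.15
tool delta [ 1.8 -2.4 -0.8]
```

View pics/t13.png

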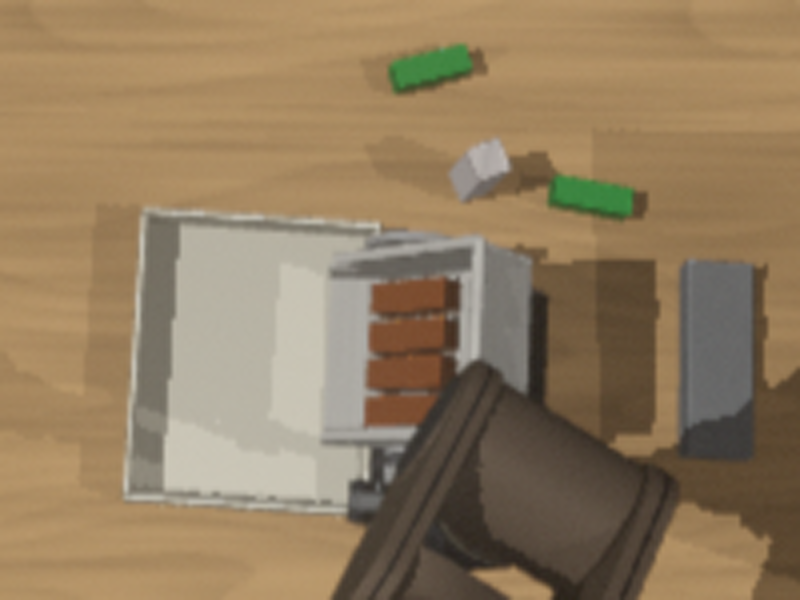

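The skip is about half over, with the seals still in it and all moving together. Continuing over balance to the dump stop.

```bash
python3 -m jog '[{"grip":1,"x":5,"y":0,"z":0.1,"rx":0,"ry":0,"rz":0},{"grip":1,"x":5,"y":0,"z":0.4,"rx":0,"ry":0,"rz":0},{"grip":1,"x":5,"y":0,"z":0.6,"rx":0,"ry":0,"rz":0},{"grip":1,"x":4.9,"y":0,"z":0.9,"rx":0,"ry":0,"rz":0},{"grip":1,"x":4.9,"y":0,"z":1.1,"rx":0,"ry":0,"rz":0},{"grip":1,"x":4.8,"y":0,"z":1.4,"rx":0,"ry":0,"rz":0},{"grip":1,"x":4.7,"y":0,"z":1.6,"rx":0,"ry":0,"rz":0},{"grip":1,"x":4.7,"y":0,"z":1.8,"rx":0,"ry":0,"rz":0}]' 20
python3 - <<'E'
from h import *
go(429,-107,344)
E
python3 -m jog '[{"grip":1,"x":4.6,"y":0,"z":2.1,"rx":0,"ry":0,"rz":0},{"grip":1,"x":4.4,"y":0,"z":2.3,"rx":0,"ry":0,"rz":0},{"grip":1,"x":4.3,"y":0,"z":2.5,"rx":0,"ry":0,"rz":0},{"grip":1,"x":4.2,"y":0,"z":2.7,"rx":0,"ry":0,"rz":0}]' 20
python3 - <<'E'
from h import *
go(429,-107,344)
c=read_camera("top");crop(c,235,100,200,150,4,"t14.png")
E
```

```text
time: 14.35
eef_pos: [0.4337, -0.108, 0.3426]
tcp_rot: [0.728, 0.686, -0.0, 0.0]
contact_force: [1.8, -0.9, -2.9]
opening: 0.151
t 14.35 tcp [ 433.7 -108.   342.6] yaw 86.6 z [ 0. -0. -1.] F [ 1.8 -0.9 -2.9] op 0.15
tool delta [ 0.7 -4.8 -1.4] 
time: 14.68
eef_pos: [0.4348, -0.0903, 0.333]
tcp_rot: [0.728, 0.686, 0.0, -0.0]
contact_force: [1.2, 1.8, 1.5]
opening: 0.153
t 14.68 tcp [434.8 -90.3 333. ] yaw 86.6 z [ 0.     0.001 -1.   ] F [1.2 1.8 1.5] op 0.15
tool delta [-17.   -4.8 -11. ]
```

View pics/t14.png

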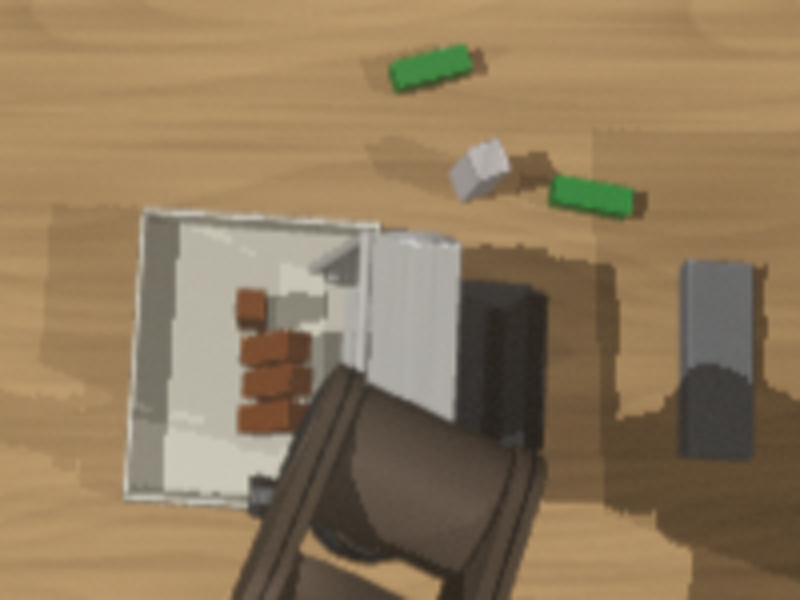

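Seals are sliding into the tray, with one possibly still on end at (250,308). Finishing the tilt to the stop and letting them settle.

```bash
python3 -m jog '[{"grip":1,"x":4.1,"y":0,"z":2.9,"rx":0,"ry":0,"rz":0},{"grip":1,"x":3.9,"y":0,"z":3.1,"rx":0,"ry":0,"rz":0},{"grip":1,"x":3.7,"y":0,"z":3.3,"rx":0,"ry":0,"rz":0},{"grip":1,"x":2.5,"y":0,"z":2.5,"rx":0,"ry":0,"rz":0},{"grip":1,"x":0,"y":0,"z":0,"rx":0,"ry":0,"rz":0},{"grip":1,"x":0,"y":0,"z":0,"rx":0,"ry":0,"rz":0},{"grip":1,"x":0,"y":0,"z":0,"rx":0,"ry":0,"rz":0}]' 20
python3 - <<'E'
from h import *
go(429,-107,344)
c=read_camera("top");crop(c,235,100,200,150,4,"t15.png")
c=read_camera("scene");crop(c,140,90,150,150,4,"s15.png")
E
```

```text
time: 15.32
eef_pos: [0.4357, -0.076, 0.3208]
tcp_rot: [0.728, 0.685, 0.001, -0.001]
contact_force: [0.7, 5.8, 5.0]
opening: 0.153
t 15.32 tcp [435.7 -76.  320.8] yaw 86.5 z [ 0.001  0.002 -1.   ] F [0.7 5.8 5. ] op 0.15
tool delta [-31.3  -4.8 -23.3]
```

View pics/t15.png

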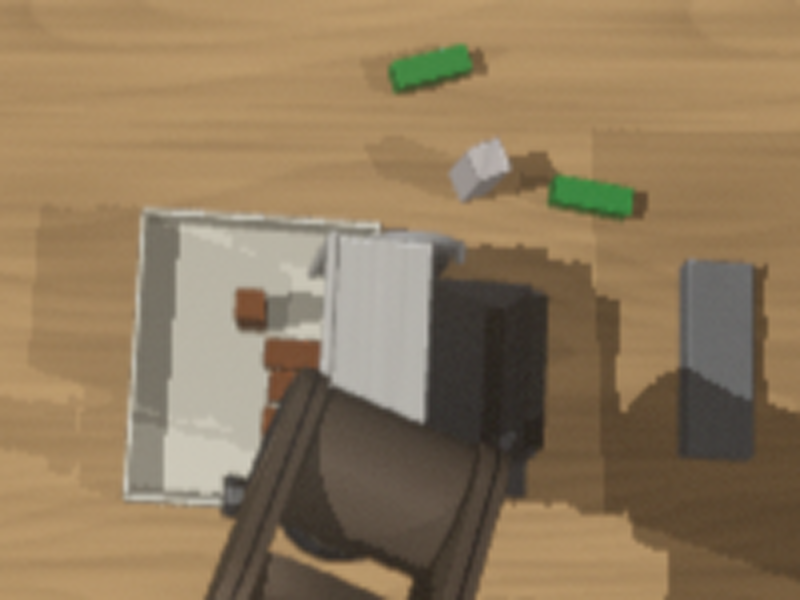

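View pics/s15.png

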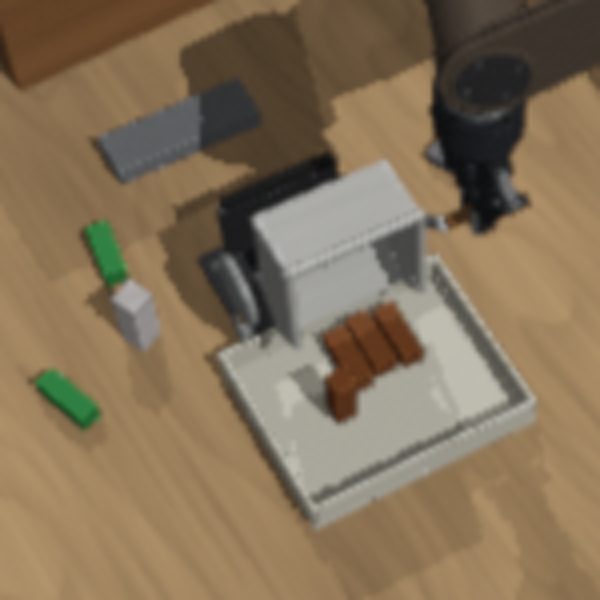

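All four seals are in the tray, three lying and one standing on end, and the skip is on its dump stop (5.8 N reaction). Easing it back with the grip still held.

```bash
python3 -m jog '[{"grip":1,"x":-2.5,"y":0,"z":-2.5,"rx":0,"ry":0,"rz":0},{"grip":1,"x":-3.7,"y":0,"z":-3.3,"rx":0,"ry":0,"rz":0},{"grip":1,"x":-3.9,"y":0,"z":-3.1,"rx":0,"ry":0,"rz":0},{"grip":1,"x":-4.1,"y":0,"z":-2.9,"rx":0,"ry":0,"rz":0},{"grip":1,"x":-4.2,"y":0,"z":-2.7,"rx":0,"ry":0,"rz":0},{"grip":1,"x":-4.3,"y":0,"z":-2.5,"rx":0,"ry":0,"rz":0},{"grip":1,"x":-4.4,"y":0,"z":-2.3,"rx":0,"ry":0,"rz":0},{"grip":1,"x":-4.6,"y":0,"z":-2.1,"rx":0,"ry":0,"rz":0}]' 20
python3 - <<'E'
from h import *
go()
c=read_camera("top");crop(c,235,100,200,150,4,"t16.png")
E
```

```text
time: 16.08
eef_pos: [0.4337, -0.1087, 0.3427]
tcp_rot: [0.728, 0.686, -0.0, 0.0]
contact_force: [-0.3, 2.5, 4.1]
opening: 0.152
t 16.08 tcp [ 433.7 -108.7  342.7] yaw 86.6 z [ 0. -0. -1.] F [-0.3  2.5  4.1] op 0.15
tool delta [0. 0. 0.]
```

View pics/t16.png

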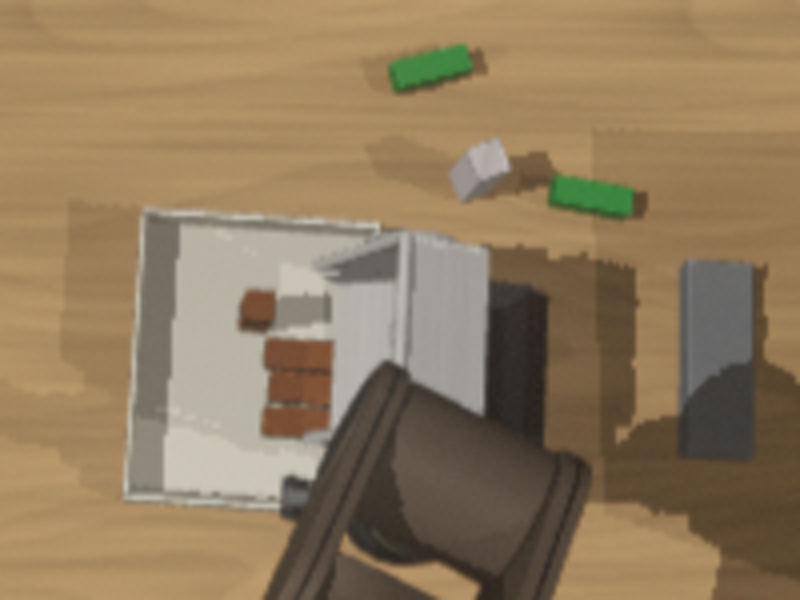

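```bash
python3 -m jog '[{"grip":1,"x":-4.7,"y":0,"z":-1.8,"rx":0,"ry":0,"rz":0},{"grip":1,"x":-4.7,"y":0,"z":-1.6,"rx":0,"ry":0,"rz":0},{"grip":1,"x":-4.8,"y":0,"z":-1.4,"rx":0,"ry":0,"rz":0},{"grip":1,"x":-4.9,"y":0,"z":-1.1,"rx":0,"ry":0,"rz":0},{"grip":1,"x":-4.9,"y":0,"z":-0.9,"rx":0,"ry":0,"rz":0},{"grip":1,"x":-5,"y":0,"z":-0.6,"rx":0,"ry":0,"rz":0},{"grip":1,"x":-5,"y":0,"z":-0.4,"rx":0,"ry":0,"rz":0},{"grip":1,"x":-5,"y":0,"z":-0.1,"rx":0,"ry":0,"rz":0}]' 20
python3 -m jog '[{"grip":1,"x":-5,"y":0,"z":0.1,"rx":0,"ry":0,"rz":0},{"grip":1,"x":-5,"y":0,"z":0.4,"rx":0,"ry":0,"rz":0},{"grip":1,"x":-5,"y":0,"z":0.6,"rx":0,"ry":0,"rz":0},{"grip":1,"x":-4.9,"y":0,"z":0.9,"rx":0,"ry":0,"rz":0},{"grip":1,"x":-4.9,"y":0,"z":1.1,"rx":0,"ry":0,"rz":0},{"grip":1,"x":-4.8,"y":0,"z":1.4,"rx":0,"ry":0,"rz":0},{"grip":1,"x":-4.7,"y":0,"z":1.6,"rx":0,"ry":0,"rz":0},{"grip":1,"x":-4.7,"y":0,"z":1.8,"rx":0,"ry":0,"rz":0}]' 20
python3 - <<'E'
from h import *
go()
c=read_camera("top");crop(c,235,100,200,150,4,"t17.png")
E
```

```text
time: 16.8
eef_pos: [0.4312, -0.148, 0.35]
tcp_rot: [0.728, 0.685, -0.0, 0.0]
contact_force: [0.0, 0.3, 1.8]
opening: 0.157
time: 17.47
eef_pos: [0.4288, -0.1865, 0.3415]
tcp_rot: [0.728, 0.685, 0.0, -0.0]
contact_force: [2.7, -0.5, -2.2]
opening: 0.151
t 17.47 tcp [ 428.8 -186.5  341.5] yaw 86.5 z [ 0.     0.001 -1.   ] F [ 2.7 -0.5 -2.2] op 0.15
tool delta [0. 0. 0.]
```

View pics/t17.png

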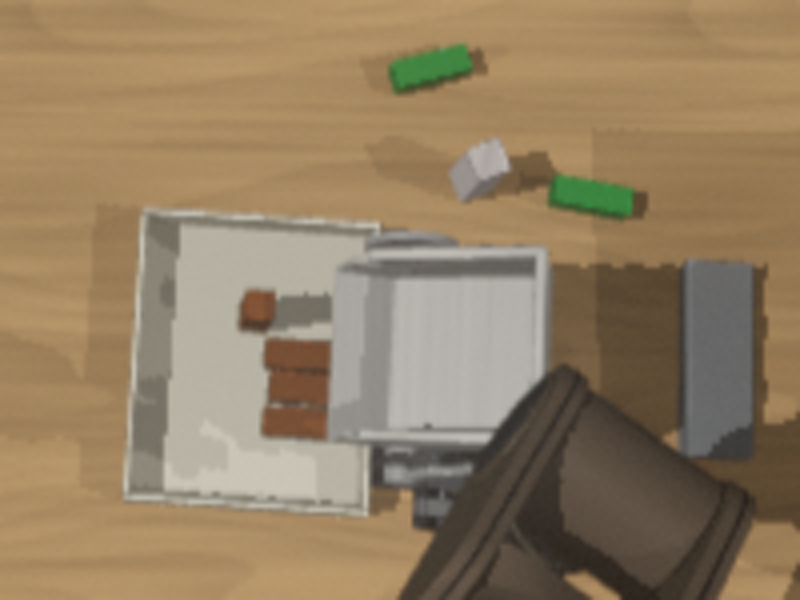

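The skip is empty and held at about 0.4 rad, with the seals steady in the tray. On through the detent to home.

```bash
python3 -m jog '[{"grip":1,"x":-4.6,"y":0,"z":2.1,"rx":0,"ry":0,"rz":0},{"grip":1,"x":-4.4,"y":0,"z":2.3,"rx":0,"ry":0,"rz":0},{"grip":1,"x":-4.3,"y":0,"z":2.5,"rx":0,"ry":0,"rz":0},{"grip":1,"x":-4.2,"y":0,"z":2.7,"rx":0,"ry":0,"rz":0}]' 20
python3 -m jog '[{"grip":1,"x":-4.1,"y":0,"z":2.9,"rx":0,"ry":0,"rz":0},{"grip":1,"x":-3.9,"y":0,"z":3.1,"rx":0,"ry":0,"rz":0},{"grip":1,"x":-3.7,"y":0,"z":3.3,"rx":0,"ry":0,"rz":0},{"grip":1,"x":-3.6,"y":0,"z":3.5,"rx":0,"ry":0,"rz":0},{"grip":1,"x":0,"y":0,"z":0,"rx":0,"ry":0,"rz":0}]' 20
python3 - <<'E'
from h import *
go()
E
```

```text
time: 17.85
eef_pos: [0.4278, -0.2036, 0.3319]
tcp_rot: [0.728, 0.686, 0.0, -0.001]
contact_force: [3.2, 2.6, -3.9]
opening: 0.155
time: 18.27
eef_pos: [0.427, -0.2186, 0.3195]
tcp_rot: [0.728, 0.685, 0.002, -0.002]
contact_force: [4.3, 7.5, 1.8]
opening: 0.154
t 18.27 tcp [ 427.  -218.6  319.5] yaw 86.5 z [-0.001  0.006 -1.   ] F [4.3 7.5 1.8] op 0.15
tool delta [0. 0. 0.]
```

```bash
python3 -m jog '[{"grip":1,"x":-1.5,"y":0,"z":1.5,"rx":0,"ry":0,"rz":0},{"grip":1,"x":-1.5,"y":0,"z":1.5,"rx":0,"ry":0,"rz":0},{"grip":1,"x":0,"y":0,"z":0,"rx":0,"ry":0,"rz":0}]' 20
python3 - <<'E'
from h import *
go()
c=read_camera("top");crop(c,235,100,200,150,4,"t18.png")
E
```

```text
time: 18.52
eef_pos: [0.4272, -0.22, 0.3187]
tcp_rot: [0.728, 0.685, 0.004, -0.005]
contact_force: [0.6, 19.2, 15.5]
opening: 0.155
t 18.52 tcp [ 427.2 -220.   318.7] yaw 86.5 z [-0.002  0.013 -1.   ] F [ 0.6 19.2 15.5] op 0.16
tool delta [0. 0. 0.]
```

View pics/t18.png

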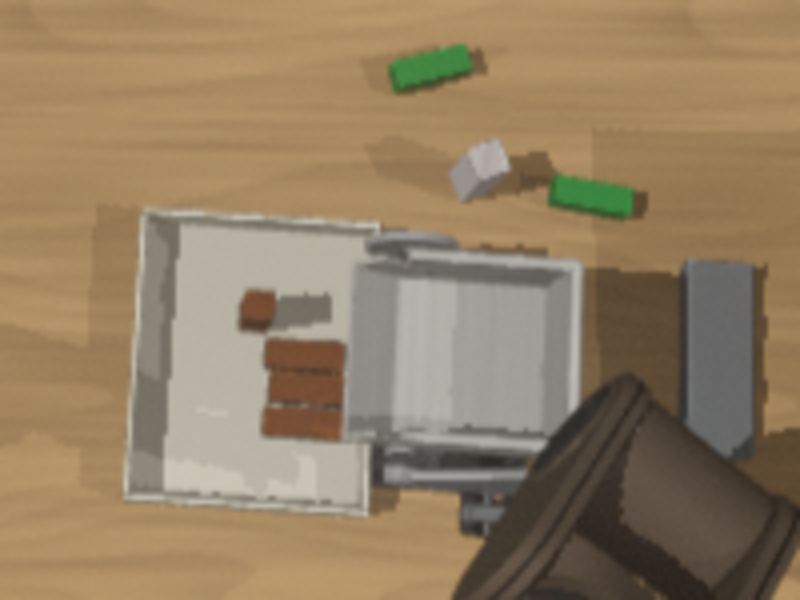

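Pressed with about 25 N onto the stop, and the rear rim is back at its starting pixel (582,262). I'll ease off a little, keeping a light press, then open and rise.

```bash
python3 -m jog '[{"grip":1,"x":1.5,"y":0,"z":-1.5,"rx":0,"ry":0,"rz":0},{"grip":1,"x":0,"y":0,"z":-1.5,"rx":0,"ry":0,"rz":0},{"grip":0.6,"x":0,"y":0,"z":0,"rx":0,"ry":0,"rz":0},{"grip":0.4,"x":0,"y":0,"z":0,"rx":0,"ry":0,"rz":0},{"grip":0.4,"x":0,"y":0,"z":0,"rx":0,"ry":0,"rz":0},{"grip":0.4,"x":0,"y":0,"z":0,"rx":0,"ry":0,"rz":0}]' 20
python3 - <<'E'
from h import *
go()
c=read_camera("wrist");crop(c,0,0,512,384,1.5,"w19.png");np.save("w19.npy",c,allow_pickle=True)
E
```

```text
time: 19.07
eef_pos: [0.4266, -0.221, 0.3198]
tcp_rot: [0.728, 0.685, -0.001, 0.0]
contact_force: [0.0, 0.8, -1.1]
opening: 0.6
t 19.07 tcp [ 426.6 -221.   319.8] yaw 86.5 z [-0.001 -0.001 -1.   ] F [ 0.   0.8 -1.1] op 0.60
tool delta [0. 0. 0.]
```

View pics/w19.png

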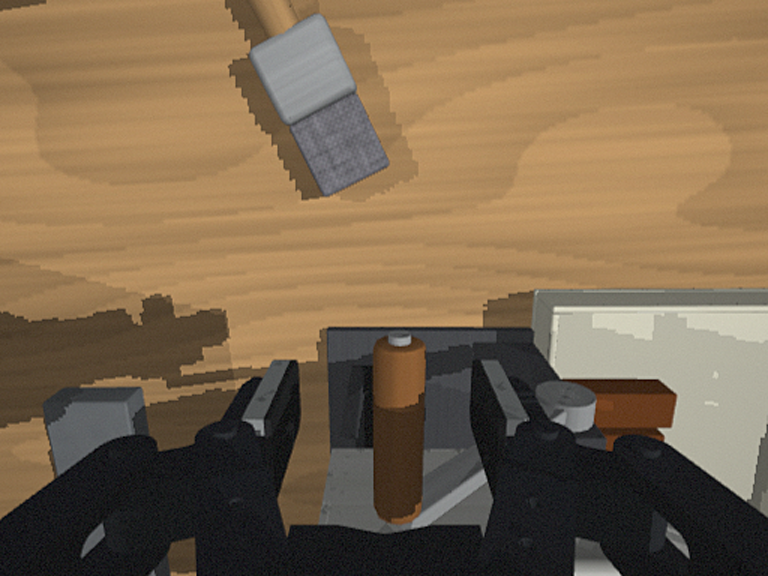

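The pads are clear of the grip on both sides, and its pose matches the view before dumping. Lifting straight up and away towards the robot.

```bash
python3 -m jog '[{"grip":0.4,"x":0,"y":0,"z":-30,"rx":0,"ry":0,"rz":0},{"grip":0.4,"x":0,"y":0,"z":-38,"rx":0,"ry":0,"rz":0},{"grip":0.4,"x":0,"y":0,"z":-38,"rx":0,"ry":0,"rz":0},{"grip":0.4,"x":-30,"y":0,"z":-20,"rx":0,"ry":0,"rz":0},{"grip":0.4,"x":-40,"y":0,"z":0,"rx":0,"ry":0,"rz":0},{"grip":0.4,"x":-40,"y":0,"z":0,"rx":0,"ry":0,"rz":0},{"grip":0.4,"x":0,"y":0,"z":0,"rx":0,"ry":0,"rz":0}]'
python3 - <<'E'
from h import *
go()
c=read_camera("top");crop(c,235,100,200,150,4,"t20.png")
f=lambda x,y,z:np.round(onz(c,235+(x+.5)/4-.5,100+(y+.5)/4-.5,z)*1000,1)
d=np.load("top0.npy",allow_pickle=True).item()["frame"].astype(int)
print("skip region changed px rows/cols")
# grip centroid by colour before/after
for im in(d,c["frame"].astype(int)):
    r=im[215:245,355:380];m=(r[...,0]-r[...,2]>60)&(r[...,0]<175)&(r[...,1]<110);yx=np.argwhere(m);print(len(yx),yx.mean(0)if len(yx) else None)
c=read_camera("scene");crop(c,140,90,150,150,4,"s20.png")
E
```

```text
time: 19.7
eef_pos: [0.4193, -0.3355, 0.4464]
tcp_rot: [0.73, 0.684, -0.002, 0.002]
contact_force: [-1.1, 0.9, 0.2]
opening: 0.598
t 19.70 tcp [ 419.3 -335.5  446.4] yaw 86.3 z [-0.    -0.005 -1.   ] F [-1.1  0.9  0.2] op 0.60
tool delta [0. 0. 0.] 
skip region changed px rows/cols
99 [14.03030303 12.37373737]
102 [14.1372549  12.28431373]
```

View pics/t20.png

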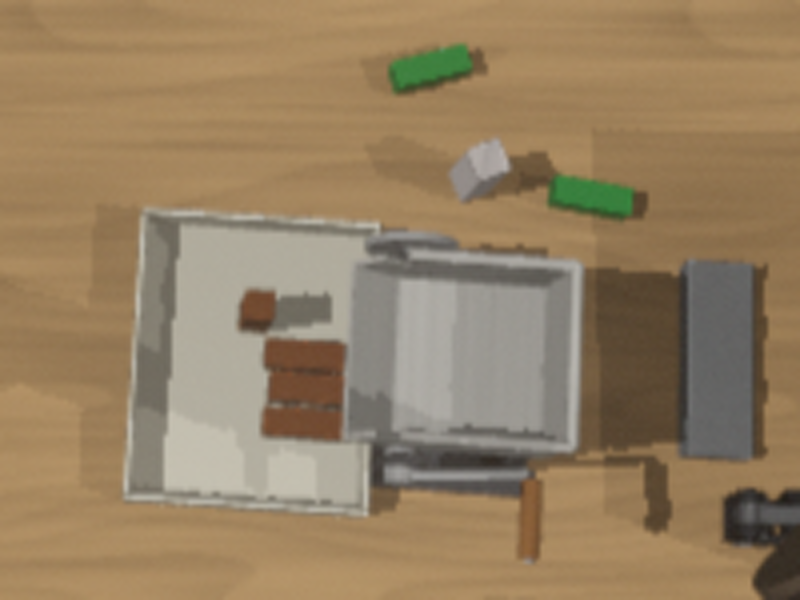

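View pics/s20.png

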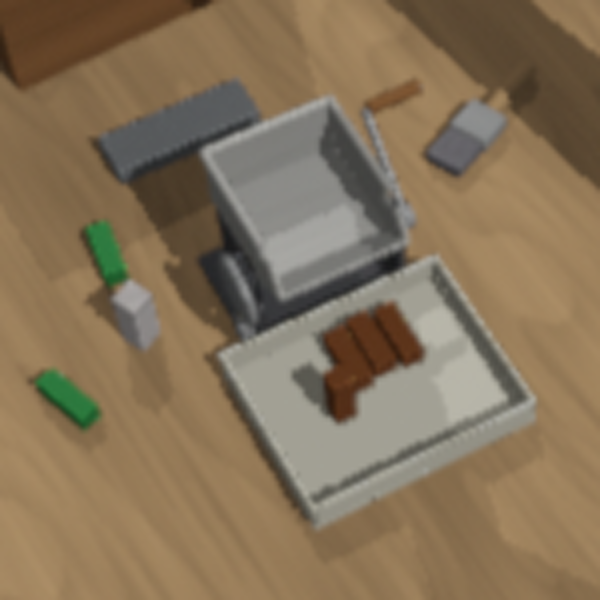

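The grip's centroid is within 0.15 px of where it started, so the skip is home. The tray is against the foot with four seals in it, and the bystanders are unmoved. A short hold, then hand in.

```bash
python3 -m jog '[{"grip":0.4,"x":0,"y":0,"z":0,"rx":0,"ry":0,"rz":0},{"grip":0.4,"x":0,"y":0,"z":0,"rx":0,"ry":0,"rz":0}]'
python3 -c "
from plant import sign_off
print(sign_off())"
```

```text
time: 19.97
eef_pos: [0.4202, -0.3295, 0.4454]
tcp_rot: [0.728, 0.686, 0.0, -0.0]
contact_force: [-0.0, 1.3, -0.1]
opening: 0.603
the job is handed in; nothing more can be done
None
```

The job is done and handed in at about 20 s of the 64 s allowed; sign-off gives no verdict.

**What I did:**
- **Tray:** I nudged it about 27 mm sideways to line it up, then pushed it with both fingertips until it met the foot, at about 13 N.
- **Dump:** I took hold of the lever's grip at 20 N and swung the skip over past its detent to its stop. All four seals went into the tray.
- **Return:** I eased the skip back upright while still holding the grip, pressed it home with about 25 N, let go and moved clear.

**What the checks showed:**
- **Tray:** Its origin was 101.3 mm along the stand's y (102 expected), about 4 mm off laterally and within about 0.5° of square. I measured this before dumping; in later pictures it sat in the same place.
- **Skip:** It is empty, and its grip is within 0.15 px of its starting position in the top view, so it is home.
- **Seals:** All four are in the tray, three lying flat and one standing on end. That one shifted slightly in the top view as the skip started back, then stayed steady.
- **Other things on the table:** Those near the skip look unmoved. I did not take a last close look at the brush pot, paste jar and water cup, but nothing came near them.

**Disagreement:** The scene camera put points about 8 mm off in y from the top camera. The wrist camera agreed with the top camera to about 1 mm, so I used those two.

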